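# Refill the analyser's sprung cuvette-tray feeder and refit its guard

## Task

Refill the tray feeder. Unhook the blue guard from its two studs and stand it upright on the pale mat; then lay every white cuvette tray that is out on the bench flat in the sprung stack, one upon another, pressing each down until both orange catches have snapped out over it and hold it. Then hang the guard back on the front of the stack, handle outwards, both keyholes over the studs and slid fully down behind their heads, and last push the green ready button right in and let go; leave the reagent bottle, the tip box and the tube rack where they stand.

Things in the scene. Friction and masses are not known exactly. Their poses are not given: they have to be found in the camera images.
- feeder: fixed tray feeder; origin on the bench under the centre of its stack, x along the stack's length towards the drive housing, -y is its front, z up (mm below are in this frame). Stack: see stack. Drive housing, grey with blue top, x = 65 to 215, y = -35 to 85, top at z = 150. Pale catch housing x = -62 to -86, |y| < 22, top at z = 152. Base plate 12 thick
- stack (a point): on the stack's centre line, 130 above the bench (level of the catches' undersides). Stack: four dark-grey corner posts, inside 106 (x) x 66 (y), outside 120 x 80, tops at z = 162, the top 13 splayed out 4 as a lead-in. Open above; between the posts the long sides are open for 80 (x = -40 to 40), so fingers holding a tray across its 60 width pass down there
- catch_a (a joint): orange sprung catch in the middle of the stack's -x end, 24 wide, reaching inwards to x = -44.5; value = m pushed out, 0 at rest. Flat underside at z = 130, ramp above it up to z = 147: a tray merely laid in rests on the ramps; pressed, it pushes the catches aside (about 3 N in all) and they snap back over it once its top is below z = 130
- catch_b (a joint): the same catch at the stack's +x end. After release the follower lifts the tray against the catches' flat undersides, where it stays
- follower (a joint): sprung steel plate in the stack, 98 x 56; value = m pressed down; 0 = at its top, surface 128 above the bench; travel 0.106. The spring pushes up with about 1.8 N at the top and 55 N/m more going down. Each loaded tray keeps it 20 mm lower; the stack holds five
- stud_a (a point): root of the brass headed stud on the -x front post, at (-50, -40, 128) mm in the feeder's frame, on the stud's axis and the post's outer face; the stud stands out along the feeder's -y: shank 6 dia and 9 long, then a head 18 dia, 4 thick
- stud_b (a point): the same on the +x front post, at (50, -40, 128)
- guard: loose blue panel, 140 wide (x) x 5 thick (y) x 110 high (z), 180 g; handle and a foot flange (140 x 50 x 5, lets it stand) on its -y side; origin mid-width, mid-thickness, lower edge. Hung (as at the start): axes parallel to the feeder's, origin at about (0, -43, 41) mm in the feeder's frame. Heads in the wide holes: z = 71; back on the posts: y = -42.5; clear of the heads: y beyond -56
- keyhole_a (a point): centre of the wide hole of the keyhole at x = -50 of the guard, 57 above its lower edge: hole 24 wide x 26 high with its upper corners cut to funnel into a slot 10 wide, which runs up from it and ends 90 above the lower edge
- keyhole_b (a point): the same for the keyhole at x = +50 of the guard
- guard_grip (a point): centre of the guard's white handle, a block 20 wide (guard's x) x 53 long (out to the guard's -y) x 23 high; 33 in front of the panel's middle plane, 96.5 above its lower edge; made to be pinched across its 20 width from above
- mat: fixed pale bench mat, 200 (x) x 150 (y) x 2 thick, kept clear as the place for the guard; origin at the centre of its underside
- ready (a joint): green push button 30 dia on the blue top of the drive housing; value = metres pressed in: 0 out, 0.006 fully in; springs back; about 5 N
- ready_top (a point): centre of the button's top face, about 168 above the bench when out; pressed straight down
- reagent: bystander: amber reagent bottle, 64 dia x 150 high, origin at the centre of its underside
- tipbox: bystander: yellow pipette-tip box with clear lid, 124 x 84 x 78 high, origin at the centre of its underside
- tuberack: bystander: blue-green rack of capped sample tubes, 60 x 200 x 93 high, origin at the centre of its underside
- tray1: loose white cuvette tray, a solid-sided block 100 long (own x) x 60 wide (own y) x 20 high with 18 small dark wells in its flat top, 70 g; origin at the centre of its underside, z up; lies flat on the bench at the start (may be absent). All trays are alike and either end may lead
- tray2: loose white cuvette tray, a solid-sided block 100 long (own x) x 60 wide (own y) x 20 high with 18 small dark wells in its flat top, 70 g; origin at the centre of its underside, z up; lies flat on the bench at the start (may be absent). All trays are alike and either end may lead
- tray3: loose white cuvette tray, a solid-sided block 100 long (own x) x 60 wide (own y) x 20 high with 18 small dark wells in its flat top, 70 g; origin at the centre of its underside, z up; lies flat on the bench at the start (may be absent). All trays are alike and either end may lead
- tray4: loose white cuvette tray, a solid-sided block 100 long (own x) x 60 wide (own y) x 20 high with 18 small dark wells in its flat top, 70 g; origin at the centre of its underside, z up; lies flat on the bench at the start (may be absent). All trays are alike and either end may lead
- tray5: loose white cuvette tray, a solid-sided block 100 long (own x) x 60 wide (own y) x 20 high with 18 small dark wells in its flat top, 70 g; origin at the centre of its underside, z up; lies flat on the bench at the start (may be absent). All trays are alike and either end may lead
Mind the look-alikes: they are no part of the job. What is shaped like the tray4 but pink or red is not meant. Leave any pink or red look-alike of the tray2 alone.

How it is judged:
By the outcome, as a careful person would: the job done as asked, in the order asked, and still so for the second after the job is handed in, with the robot touching nothing.
Of tray1, tray2, tray3, tray4, tray5 only 3 to 5 are there at a start; the rules pass over those that are not, and their reading is None.
At some moment in a run one of tray1, tray2, tray3, tray4, tray5 may be knocked a few centimetres aside while the robot is not near it.
It also fails if it takes over 210 s, if anything falls off the work surface, if the arm or the gripper's body presses on something with over 40 N, if the wrist force passes 120 N, or if a joint passes its speed limit or range.

## Robot

A 6-joint arm with a two-finger parallel gripper is mounted at the origin on the work surface. World frame = base frame: x ahead of the robot, y to its left, z up, the work surface at z = 0. Lengths are in m, angles in rad, forces in N, time in s.
With the tool pointing down it reaches from about 0.35 to 0.975 m from the base axis. Payload 4.9 kg.
Tool frame: the origin (TCP) lies at the very end of the fingers, on their centre line; the grasp point (between the pads) lies behind it (manip.grip_depth is the z of the grasp point in the tool frame, in m); z points along the fingers, y is the direction in which the jaws open and shut (so a half turn about z gives the same grasp; the last joint's range is limited). The gripper opens to 85 mm and grips with 20 to 120 N. Pads are 22 mm wide; open, the fingers measure 114 mm over their backs; the gripper's body (76 mm by 85 mm) begins 54 mm behind the grasp point. The pads swing forward as they close: fully open they stand 13 mm farther back than shut.
Start: joints at [1.203, 0.053, 1.613, -0, 1.476, -0.119], TCP at [0.154, 0.606, 0.231] pointing down, gripper open.
Joint ranges: [-3.01, 3.01], [-1.01, 2.22], [0.06, 2.58], [-1.02, 4.17], [0.09, 2.62], [-3.14, 3.14]. Speed limits (rad/s): [2.57, 2.57, 3.14, 3.14, 3.14, 3.14].

## Interface

Orientations are given as a unit quaternion [w, x, y, z].
In Python, from plant import state, optics, manip, silhouettes, place_of gives the robot as it stands. The module is installed in compiled form; this text tells all that it offers.
- The arm moves only by the tool jog_arm, never from a script. Its argument "increments" is a list of rows, each an object with "slide": the shift along the tool's x, y, z in mm, a list of three; "rotation": the turn, a rotation vector about the tool's x, y, z in degrees, a list of three. A call has 1 to 20 rows; each row shifts and turns the commanded pose from where the row before left it, along the tool's axes as they then stand; what a row does not reach is not made up. A row lasts 1/12 s, in which the tool goes at most 41.7 mm and 7.16 degrees, less where a joint would pass 70% of its speed; a pose out of reach is approached as far as the arm can. A call with a gripper value outside its range is refused whole. "fingers" is the opening, from 0 (shut) to 1 (fully open), set as the call begins (left out, the last holds). The fingers move at their own pace and stop on an object; the grip force is fixed at half the most. Time passes only in rows, so rows that do not move let the fingers close. It gives the time, the measured TCP pose, the force and the opening at its end, in the units of the state.
- state(): the state, without advancing time (a new reading comes with each control period).
- optics.grab_frame(name): name is "scene" or "top" or "wrist"; returns a dict with "frame" (400x640x3 uint8, blue, green, red), "camera_matrix" (3x3 intrinsics, pixels), "R" (3x3) and "t" (3): a world point X has camera coordinates R X + t. Camera axes: x right, y down, z forward; pixel columns grow to the right and rows downward; lengths in m; the calibration is good to about 2 mm. A picture is of the moment at which its call begins. There is no depth.
- manip.job_done(): hands the job in, once; it reports no verdict.
Trained networks look in the newest picture that a camera, given by its name, has taken for a name from the list of things; names that differ only in an ending like _2 or _b are one class to them, and where a whole thing is asked for, a point or a joint stands for the part that bears it (a point fixed in the world has none). Each returns a list of dicts, best first, with "score" (0 to 1); they miss things now and then, are a little off and sometimes report something else, mostly with a low value. They report only what shows in the picture. A call takes as long as a camera call. They do not tell look-alikes from the thing itself.
- silhouettes(thing, camera): "mask" (400x640 bool, what is visible of it) and "bbox" ([left, top, right, bottom] in pixels, round what is visible of it).
- place_of(thing, camera): "uv" ([column, row] in pixels: a listed point, or the origin of a listed thing).
The state is a dict: "time": time; "joint_pos": joint angles; "joint_vel": joint speeds; "joint_efforts": joint torques, N m; "tool_pos": TCP position; "tool_rot": TCP orientation; "contact_force": force on the tool from outside, world axes, zero at the start; "ft_torque": the same for the moment, N m; "gripper_width": opening from 0.0 (shut) to 1.0 (fully open).
Only numpy, scipy, OpenCV 4.12 (cv2) and the standard library are available. Lean on these libraries where they do the work, as an engineer would, in place of code of your own. Each camera call takes 0.05 s, during which the arm holds its last target.

## Working session

There is one attempt and no reset: what is moved stays moved. The work goes in short steps, Python scripts to look and compute and a tool call to move; the robot and the scene stay as the last step left them, time stands still between calls to the robot, and variables do not carry over. Pictures are saved under pics/ and viewed, and the job is handed in when it is done.

Besides the shell and the picture viewer there is one more tool, called by a JSON object that holds its "method" and its "body". jog_arm: Moves the arm, as the interface text tells. Its arguments: {"type":"object","properties":{"increments":{"type":"array","items":{"type":"object","properties":{"slide":{"type":"array","items":{"type":"number"}},"rotation":{"type":"array","items":{"type":"number"}}}}},"fingers":{"type":"number"}},"required":["increments"]}

```bash
ls; mkdir -p pics
cat > h.py <<'E'
import numpy as np,cv2
from plant import state,optics,manip,silhouettes,place_of
def grab(n,f=None):
    d=optics.grab_frame(n)
    if f: cv2.imwrite('pics/'+f,d['frame'])
    return d
def ray(d,uv):
    K=np.array(d['camera_matrix']);R=np.array(d['R']);t=np.array(d['t'])
    c=-R.T@t; v=R.T@np.linalg.inv(K)@np.array([uv[0],uv[1],1.]); return c,v
def atz(d,uv,z):
    c,v=ray(d,uv); return c+v*(z-c[2])/v[2]
def proj(d,X):
    p=np.array(d['R'])@np.array(X)+np.array(d['t']);q=np.array(d['camera_matrix'])@p;return q[:2]/q[2]
E
python3 - <<'E'
from h import *
for n in ['scene','top','wrist']:
    d=grab(n,n+'0.png'); print(n,-d['R'].T@d['t'])
s=state();print(s['time'],s['tool_pos'],s['tool_rot'],s['gripper_width'],s['contact_force'],manip.grip_depth)
E
```

```text
pics
scene [ 1.39305942 -0.65646867  1.01374585]
top [ 0.1809594  -0.11647192  1.89878137]
wrist [0.08009261 0.62390223 0.37282005]
0.15 [0.15373221 0.6052825  0.23033201] [-1.86052670e-04  1.24070938e-01  9.92273020e-01 -7.88575138e-04] 0.997880745716619 [ 0.07781468 -0.25798774 -0.01730696] -0.0187
```

View pics/scene0.png

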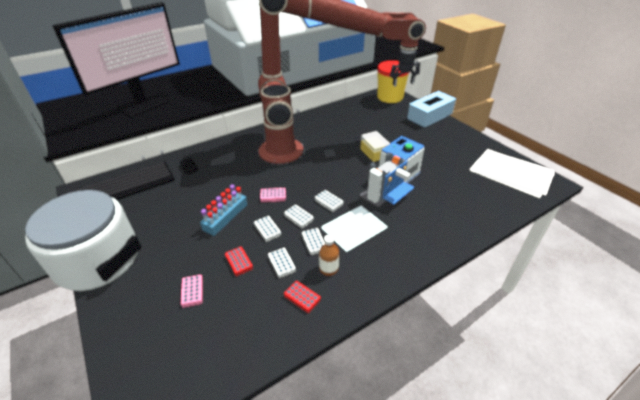

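View pics/top0.png

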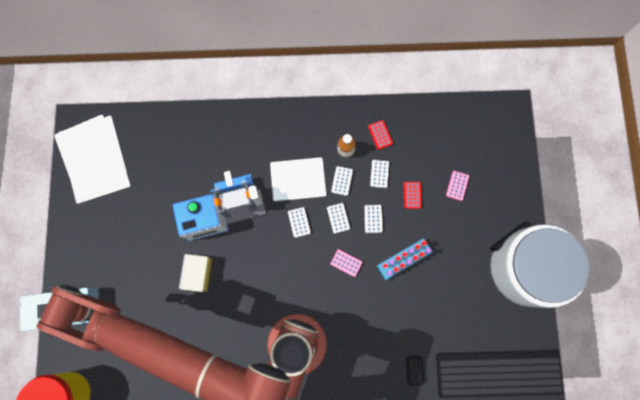

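View pics/wrist0.png

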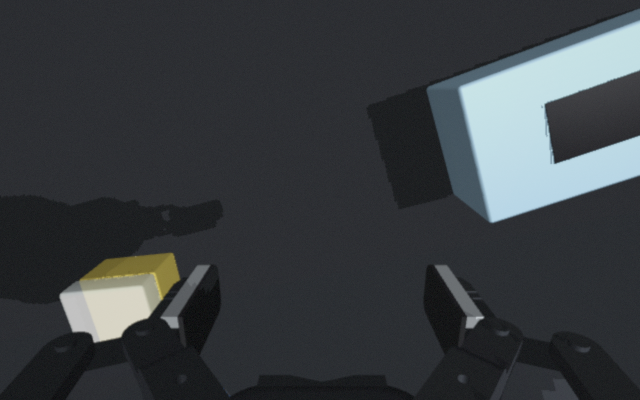

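Run:
```python
from h import *
T=grab('top');
def show(th,z):
    for r in place_of(th,'top')[:7]:
        if r['score']>.2: print(th,np.round(r['uv'],1),round(r['score'],2),np.round(atz(T,r['uv'],z),4))
def mm(th,z):
    for r in silhouettes(th,'top')[:9]:
        if r['score']>.2:
            m=r['mask'].astype(np.uint8);ys,xs=np.nonzero(m)
            P=np.array([atz(T,(x,y),z)[:2] for x,y in zip(xs,ys)]).astype(np.float32)*1000
            rc=cv2.minAreaRect(P); f=T['frame'][m>0].mean(0)
            print(th,round(r['score'],2),r['bbox'],'mean',P.mean(0).round(1),'rect',np.round(rc[0],1),np.round(rc[1],1),round(rc[2],1),'bgr',f.round())
for a,z in [('feeder',0),('stack',.13),('stud_a',.128),('guard',.041),('keyhole_a',.098),('guard_grip',.1375),('mat',0),('ready_top',.168),('reagent',0),('tipbox',0),('tuberack',0),('tray1',0)]: show(a,z)
mm('tray1',.02);mm('mat',.002);mm('ready',.168)
```

```text
feeder [240.4 207.7] 0.6 [0.5082 0.2049 0.    ]
feeder [234.3 192.1] 0.44 [0.5699 0.2285 0.    ]
stack [232.  198.2] 0.65 [0.5213 0.2131 0.13  ]
stud_a [218.5 190. ] 0.89 [0.5532 0.2622 0.128 ]
stud_a [242.2 181.1] 0.78 [0.5832 0.1769 0.128 ]
guard [237.1 192.4] 0.92 [0.56   0.2105 0.041 ]
keyhole_a [219.2 193.1] 0.91 [0.5478 0.2659 0.098 ]
keyhole_a [248.4 185.2] 0.85 [0.5739 0.1591 0.098 ]
guard_grip [230.2 176.4] 0.74 [0.5997 0.2185 0.1375]
mat [294.6 178.9] 0.59 [ 0.6146 -0.0047  0.    ]
ready_top [191.6 203.9] 0.57 [0.4981 0.3474 0.168 ]
reagent [344.2 151.2] 0.89 [ 0.7191 -0.2004  0.    ]
reagent [233.8 193.8] 0.67 [0.5633 0.2304 0.    ]
tipbox [200.5 272.1] 0.91 [0.2687 0.3542 0.    ]
tuberack [297.8 219.9] 0.63 [ 0.4544 -0.0138  0.    ]
tray1 [340.8 217.4] 0.86 [ 0.4589 -0.1776  0.    ]
tray1 [346.8 260.5] 0.84 [ 0.2954 -0.1941  0.    ]
tray1 [411.9 195.3] 0.83 [ 0.5359 -0.4528  0.    ]
tray1 [371.6 217.9] 0.82 [ 0.4533 -0.2945  0.    ]
tray1 [340.8 181.6] 0.71 [ 0.5982 -0.1827  0.    ]
tray1 [298.2 220.4] 0.67 [ 0.4524 -0.0153  0.    ]
tray1 [377.2 136.4] 0.66 [ 0.7749 -0.33
[... 748 characters left out ...]
 [331.9, 249.6, 363.2, 274.4] mean [ 284.6 -192.1] rect [ 285.6 -191.8] [102.3  65.8] 60.9 bgr [208. 169. 219.]
tray1 0.78 [364.7, 204.1, 384.0, 232.9] mean [ 445.3 -298.9] rect [ 444.6 -297.7] [ 60.3 102.9] 87.4 bgr [225. 220. 215.]
tray1 0.6 [373.8, 160.1, 387.7, 189.0] mean [ 618.4 -330.3] rect [ 619.9 -331. ] [ 61.  106.8] 82.2 bgr [226. 221. 217.]
mat 0.68 [269.8, 159.4, 326.1, 199.7] mean [611.  -17.1] rect [611.5 -16.8] [153.4 202.1] 4.4 bgr [242. 241. 240.]
mat 0.28 [215.4, 171.3, 253.7, 195.2] mean [605.3 232.1] rect [614.7 232.4] [ 81.1 138.2] 12.6 bgr [203. 163. 123.]
ready 0.54 [189.8, 204.3, 200.0, 210.3] mean [487.5 341.4] rect [488.6 340.6] [25.2 24.5] 1.0 bgr [117. 209.  61.]
```

{"method": "jog_arm", "body": {"increments": [{"slide": [-34.4, -13.6, -5.6]}, {"slide": [-34.4, -13.6, -5.6]}, {"slide": [-34.4, -13.6, -5.6]}, {"slide": [-34.4, -13.6, -5.6]}, {"slide": [-34.4, -13.6, -5.6]}, {"slide": [-34.4, -13.6, -5.6]}, {"slide": [-34.4, -13.6, -5.6]}, {"slide": [-34.4, -13.6, -5.6]}, {"slide": [-34.4, -13.6, -5.6]}, {"slide": [-34.4, -13.6, -5.6]}, {"slide": [-34.4, -13.6, -5.6]}, {"slide": [-34.4, -13.6, -5.6]}, {"slide": [-34.4, -13.6, -5.6]}, {"slide": [-34.4, -13.6, -5.6]}, {"slide": [-34.4, -13.6, -5.6]}, {"slide": [-34.4, -13.6, -5.6]}, {"rotation": [0, 0, -7.1]}, {"rotation": [0, 0, -7.1]}, {"rotation": [0, 0, -7.1]}, {"rotation": [0, 0, -7.0]}]}}

```text
invalid input
```

```bash
cat >> h.py <<'E'
def yaw(q):
    w,x,y,z=q
    return np.degrees(np.arctan2(2*(x*y+w*z),1-2*(y*y+z*z)))
def st():
    s=state(); p=np.array(s['tool_pos'])*1000; print('t',round(s['time'],2),'tcp',p.round(1),'th',round(yaw(s['tool_rot']),2),'F',np.round(s['contact_force'],1),'gw',round(s['gripper_width'],3)); return s
def rect(d,mask,z):
    ys,xs=np.nonzero(mask)
    P=np.array([atz(d,(x,y),z)[:2] for x,y in zip(xs,ys)]).astype(np.float32)*1000
    (c,(a,b),an)=cv2.minAreaRect(P)
    if b>a: a,b,an=b,a,an+90
    return P.mean(0),np.array(c),a,b,an
def trays(cam='top',z=.02,d=None):
    d=d or grab(cam); out=[]
    for r in silhouettes('tray1',cam):
        if r['score']<.2: continue
        f=d['frame'][r['mask']].mean(0)
        m,c,a,b,an=rect(d,r['mask'],z)
        if f[1]<195: continue
        print('tray',round(r['score'],2),np.round(r['bbox']),'mean',m.round(1),'c',c.round(1),round(a,1),round(b,1),'long-ang',round(an,1)); out.append((c,an))
    return out
E
python3 - <<'E'
from h import *
st(); d=grab('wrist','w1.png'); print(-d['R'].T@d['t'],d['R'].round(3))
for a,z in [('stack',.13),('stud_a',.128),('keyhole_a',.098),('guard_grip',.1375),('ready_top',.168),('catch_a',.13)]:
    for r in place_of(a,'wrist')[:4]:
        print(a,np.round(r['uv'],1),round(r['score'],2),np.round(atz(d,r['uv'],z)*1000,1))
E
```

```text
t 0.95 tcp [153.9 605.7 231.3] th 165.75 F [ 0.6 -0.5 -0.1] gw 1.004
[0.08019566 0.62416961 0.37394554] [[ 0.245  0.97   0.001]
 [ 0.925 -0.234  0.301]
 [ 0.292 -0.073 -0.954]]Traceback (most recent call last):
  File "<stdin>", line 4, in <module>
ValueError: it knows: feeder, guard, guard_grip, keyhole, mat, ready_top, reagent, stack, stud, tipbox, tray, tuberack
```

{"method": "jog_arm", "body": {"increments": [{"slide": [-32, -18.3, -6.7], "rotation": [0, 0, 0]}, {"slide": [-32, -18.3, -6.7], "rotation": [0, 0, 0]}, {"slide": [-32, -18.3, -6.7], "rotation": [0, 0, 0]}, {"slide": [-32, -18.3, -6.7], "rotation": [0, 0, 0]}, {"slide": [-32, -18.3, -6.7], "rotation": [0, 0, 0]}, {"slide": [-32, -18.3, -6.7], "rotation": [0, 0, 0]}, {"slide": [-32, -18.3, -6.7], "rotation": [0, 0, 0]}, {"slide": [-32, -18.3, -6.7], "rotation": [0, 0, 0]}, {"slide": [-32, -18.3, -6.7], "rotation": [0, 0, 0]}, {"slide": [-32, -18.3, -6.7], "rotation": [0, 0, 0]}, {"slide": [-32, -18.3, -6.7], "rotation": [0, 0, 0]}, {"slide": [-32, -18.3, -6.7], "rotation": [0, 0, 0]}, {"slide": [-32, -18.3, -6.7], "rotation": [0, 0, 0]}, {"slide": [-32, -18.3, -6.7], "rotation": [0, 0, 0]}, {"slide": [-32, -18.3, -6.7], "rotation": [0, 0, 0]}, {"slide": [0, 0, 0], "rotation": [0, 0, -7.1]}, {"slide": [0, 0, 0], "rotation": [0, 0, -7.1]}, {"slide": [0, 0, 0], "rotation": [0, 0, -7.1]}, {"slide": [0, 0, 0], "rotation": [0, 0, -7]}, {"slide": [0, 0, 0], "rotation": [0, 0, 0]}]}}

```text
time: 2.92
tool_pos: [0.5516, 0.2213, 0.3318]
tool_rot: [-0.0, -0.123, 0.992, 0.0]
contact_force: [-0.1, -0.7, -0.3]
gripper_width: 1.002
```

Run:
```python
from h import *
st(); d=grab('wrist','w1.png')
for a,z in [('stack',.13),('stud',.128),('keyhole',.098),('guard_grip',.1375),('ready_top',.168)]:
    for r in place_of(a,'wrist')[:4]:
        print(a,np.round(r['uv'],1),round(r['score'],2),np.round(atz(d,r['uv'],z)*1000,1))
```

```text
t 2.92 tcp [551.6 221.3 331.8] th -165.87 F [-0.1 -0.7 -0.3] gw 1.002
stack [319.3 136.9] 0.84 [520.9 210.7 130. ]
stack [365.1 173.3] 0.67 [544.7 263.9 130. ]
stud [367.9 180.4] 0.92 [551.5 269.1 128. ]
stud [267.2 176.5] 0.69 [572.5 169.4 128. ]
stud [ 10.3 109.2] 0.22 [568.1 -80.8 128. ]
keyhole [269.8 169.8] 0.96 [572.7 167.9  98. ]
keyhole [362.2 175.5] 0.88 [554.1 267.3  98. ]
keyhole [322.1 125.6] 0.62 [512.8 211.5  98. ]
guard_grip [319.6 215.7] 0.9 [597.  230.1 137.5]
guard_grip [480.9 147. ] 0.68 [491.3 362.7 137.5]
ready_top [140.8 152. ] 0.72 [567.2  61.8 168. ]
ready_top [480.2 146.4] 0.7 [489.8 347.4 168. ]
```

View pics/w1.png

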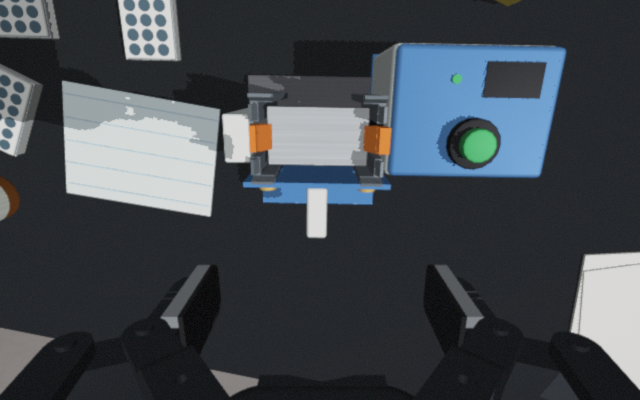

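Run:
```python
import cv2
i=cv2.imread('pics/w1.png')[60:250,200:400]
cv2.imwrite('pics/w1z.png',cv2.resize(i,None,fx=4,fy=3,interpolation=cv2.INTER_CUBIC)[:600])
```

```text
(no output)
```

View pics/w1z.png

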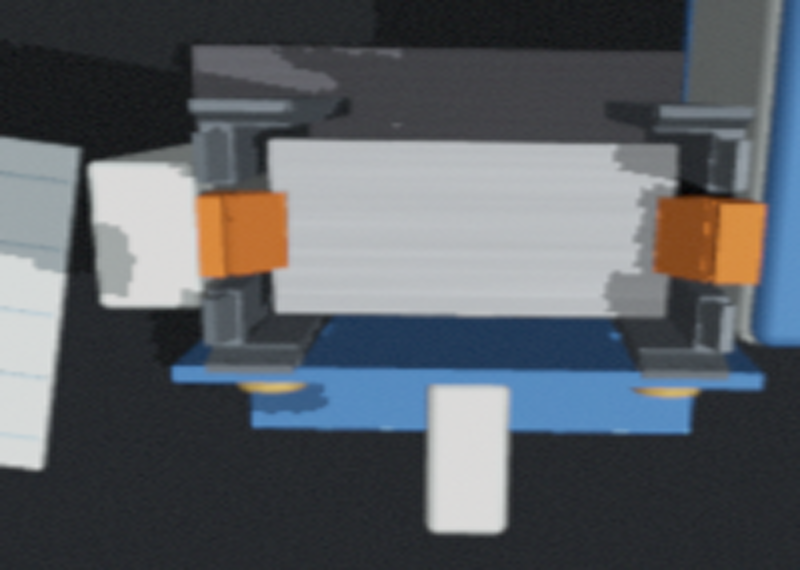

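```bash
cat > fit.py <<'E'
from h import *
from scipy.optimize import least_squares
def fitpose(d,pts,x0,fz=True):
    def F(p):
        a=p[2];c,s=np.cos(a),np.sin(a)
        r=[]
        for (f,uv) in pts:
            X=[p[0]+c*f[0]/1000-s*f[1]/1000,p[1]+s*f[0]/1000+c*f[1]/1000,f[2]/1000+p[3]]
            r+=list(proj(d,X)-np.array(uv))
        return np.array(r+[p[3]*1000])
    o=least_squares(F,x0,loss='soft_l1'); return o.x,F(o.x).reshape(-1)[:-1].reshape(-1,2)
E
python3 - <<'E'
from fit import *
d=grab('wrist')
g=lambda x,y:(200+x/4,60+y/3)
pts=[((-70,-45.5,151),g(174,381)),((70,-45.5,151),g(762,388)),((-10,-102.5,149),g(427,532)),((10,-102.5,149),g(508,532)),
((-49,28,128),g(269,139)),((49,28,128),g(679,144)),((49,-28,128),g(667,316)),((-49,-28,128),g(274,314)),((-70,-95.5,46),g(252,428)),((70,-95.5,46),g(690,433)),((65,-35,150),(386,174))]
x,r=fitpose(d,pts,[.52,.21,np.radians(104),0])
print(x[:2]*1000,np.degrees(x[2]),x[3]*1000);print(r.round(1))
c,s=np.cos(x[2]),np.sin(x[2])
for n,f in [('grip',(0,-76)),('ready?',(140,25))]: print(n,x[0]*1000+c*f[0]-s*f[1],x[1]*1000+s*f[0]+c*f[1])
E
```

```text
[520.87099094 209.72745017] 103.31526347142768 -0.577652122802756
[[ 0.3 -0.4]
 [ 0.2 -0.9]
 [ 0.1  4.2]
 [-0.3  4.4]
 [-0.5 -0.3]
 [-0.1 -0.6]
 [-0.1 -0.2]
 [ 0.2 -0.7]
 [ 0.1  0.1]
 [ 0.  -0.2]
 [-0.   3.4]]
grip 594.8279250095226 227.23093278197587
ready? 464.29979465968694 340.206183113083
```

{"method": "jog_arm", "body": {"increments": [{"slide": [0, 0, 0], "rotation": [0, 0, 0.8]}, {"slide": [-7.2, -0.7, 20], "rotation": [0, 0, 0]}, {"slide": [-7.2, -0.7, 20], "rotation": [0, 0, 0]}, {"slide": [-7.2, -0.7, 20], "rotation": [0, 0, 0]}, {"slide": [-7.2, -0.7, 20], "rotation": [0, 0, 0]}, {"slide": [-7.2, -0.7, 20], "rotation": [0, 0, 0]}, {"slide": [-7.4, -0.7, 20], "rotation": [0, 0, 0]}, {"slide": [0, 0, 20], "rotation": [0, 0, 0]}, {"slide": [0, 0, 20], "rotation": [0, 0, 0]}, {"slide": [0, 0, 20], "rotation": [0, 0, 0]}, {"slide": [0, 0, 18], "rotation": [0, 0, 0]}, {"slide": [0, 0, 15], "rotation": [0, 0, 0]}, {"slide": [0, 0, 0], "rotation": [0, 0, 0]}]}}

```text
time: 4.35
tool_pos: [0.5923, 0.2267, 0.1144]
tool_rot: [-0.003, -0.115, 0.993, -0.0]
contact_force: [0.0, 0.4, 0.1]
gripper_width: 0.998
```

Run:
```python
from h import *
st(); d=grab('wrist','w2.png')
```

```text
t 4.35 tcp [592.3 226.7 114.4] th -166.79 F [0.  0.4 0.1] gw 0.998
```

View pics/w2.png

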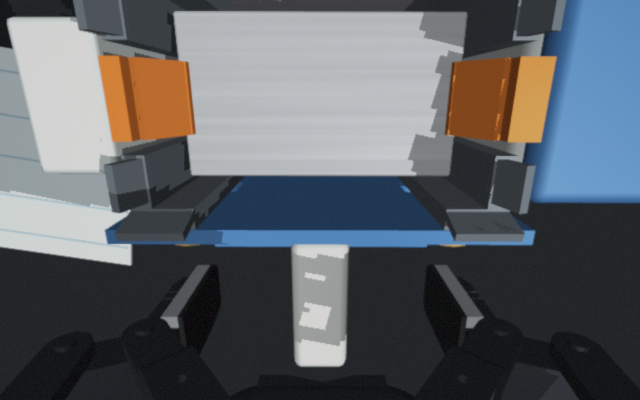

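{"method": "jog_arm", "body": {"fingers": 0, "increments": [{"slide": [0, 0, 0], "rotation": [0, 0, 0]}, {"slide": [0, 0, 0], "rotation": [0, 0, 0]}, {"slide": [0, 0, 0], "rotation": [0, 0, 0]}, {"slide": [0, 0, 0], "rotation": [0, 0, 0]}, {"slide": [0, 0, 0], "rotation": [0, 0, 0]}, {"slide": [0, 0, 0], "rotation": [0, 0, 0]}, {"slide": [0, 0, 0], "rotation": [0, 0, 0]}, {"slide": [0, 0, 0], "rotation": [0, 0, 0]}, {"slide": [0, 0, 0], "rotation": [0, 0, 0]}, {"slide": [0, 0, 0], "rotation": [0, 0, 0]}]}}

```text
time: 5.23
tool_pos: [0.5955, 0.2274, 0.1197]
tool_rot: [0.001, -0.115, 0.993, 0.0]
contact_force: [3.1, -0.6, 4.4]
gripper_width: 0.227
```

{"method": "jog_arm", "body": {"increments": [{"slide": [0, 0, -5], "rotation": [0, 0, 0]}, {"slide": [0, 0, -5], "rotation": [0, 0, 0]}, {"slide": [0, 0, -5], "rotation": [0, 0, 0]}, {"slide": [0, 0, -5], "rotation": [0, 0, 0]}, {"slide": [0, 0, -5], "rotation": [0, 0, 0]}, {"slide": [0, 0, -5], "rotation": [0, 0, 0]}, {"slide": [0, 0, 0], "rotation": [0, 0, 0]}, {"slide": [0, 0, 0], "rotation": [0, 0, 0]}, {"slide": [0, 0, 0], "rotation": [0, 0, 0]}]}}

```text
time: 5.98
tool_pos: [0.5949, 0.2275, 0.1496]
tool_rot: [0.0, -0.115, 0.993, 0.0]
contact_force: [2.0, 0.5, -1.2]
gripper_width: 0.222
```

Run:
```python
from h import *
st(); d=grab('wrist','w3.png')
```

```text
t 5.98 tcp [594.9 227.5 149.6] th -166.75 F [ 2.   0.5 -1.2] gw 0.222
```

View pics/w3.png

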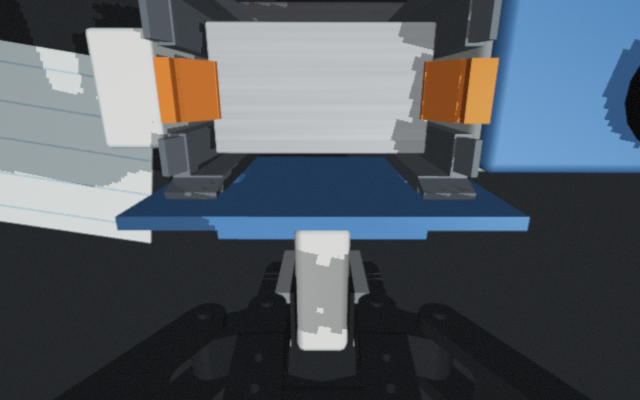

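{"method": "jog_arm", "body": {"increments": [{"slide": [-4, 0, 0], "rotation": [0, 0, 0]}, {"slide": [-4, 0, 0], "rotation": [0, 0, 0]}, {"slide": [-4, 0, 0], "rotation": [0, 0, 0]}, {"slide": [-6, 0, 0], "rotation": [0, 0, 0]}, {"slide": [-6, 0, 0], "rotation": [0, 0, 0]}, {"slide": [-8, 0, 0], "rotation": [0, 0, 0]}, {"slide": [-8, 0, 0], "rotation": [0, 0, 0]}, {"slide": [0, 0, 0], "rotation": [0, 0, 0]}, {"slide": [0, 0, 0], "rotation": [0, 0, 0]}]}}

```text
time: 6.78
tool_pos: [0.6341, 0.2366, 0.1487]
tool_rot: [-0.0, -0.115, 0.993, -0.0]
contact_force: [0.5, 0.3, -2.7]
gripper_width: 0.222
```

Run:
```python
from h import *
st(); d=grab('wrist','w4.png')
T=grab('top','top1.png')
for r in silhouettes('mat','top')[:1]: print(r['score'],[np.round(q,1) for q in rect(T,r['mask'],.002)])
```

```text
t 6.78 tcp [634.1 236.6 148.7] th -166.76 F [ 0.5  0.3 -2.7] gw 0.222
0.93 [array([612.2, -17.9], dtype=float32), array([612.3, -17.6]), np.float64(199.7), np.float64(150.4), np.float64(94.4)]
```

View pics/w4.png

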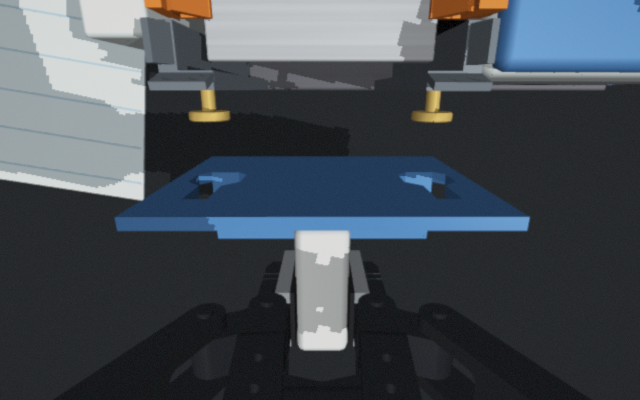

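View pics/top1.png

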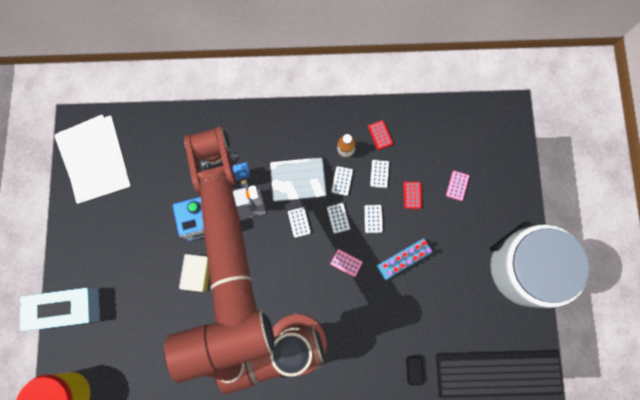

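{"method": "jog_arm", "body": {"increments": [{"slide": [0, -17, -4], "rotation": [0, 0, 0]}, {"slide": [0, -34, -4], "rotation": [0, 0, 0]}, {"slide": [0, -34, -4], "rotation": [0, 0, 0]}, {"slide": [0, -34, -4], "rotation": [0, 0, 0]}, {"slide": [0, -34, -4], "rotation": [0, 0, 0]}, {"slide": [12, -29, 0], "rotation": [0, 0, 0]}, {"slide": [20, -20, 0], "rotation": [0, 0, 0]}, {"slide": [20, -20, 0], "rotation": [0, 0, 0]}, {"slide": [20, -20, 0], "rotation": [0, 0, 0]}, {"slide": [0, 0, 12], "rotation": [0, 0, 0]}, {"slide": [0, 0, 16], "rotation": [0, 0, 0]}, {"slide": [0, 0, 16], "rotation": [0, 0, 0]}, {"slide": [0, 0, 16], "rotation": [0, 0, 0]}, {"slide": [0, 0, 10], "rotation": [0, 0, 0]}, {"slide": [0, 0, 6], "rotation": [0, 0, 0]}, {"slide": [0, 0, 0], "rotation": [0, 0, 0]}, {"slide": [0, 0, 0], "rotation": [0, 0, 0]}]}}

```text
time: 8.35
tool_pos: [0.6192, -0.0154, 0.093]
tool_rot: [0.0, -0.115, 0.993, -0.0]
contact_force: [0.8, 0.0, -1.1]
gripper_width: 0.225
```

Run:
```python
from h import *
st(); d=grab('wrist','w5.png')
```

```text
t 8.35 tcp [619.2 -15.4  93. ] th -166.74 F [ 0.8  0.  -1.1] gw 0.225
```

View pics/w5.png

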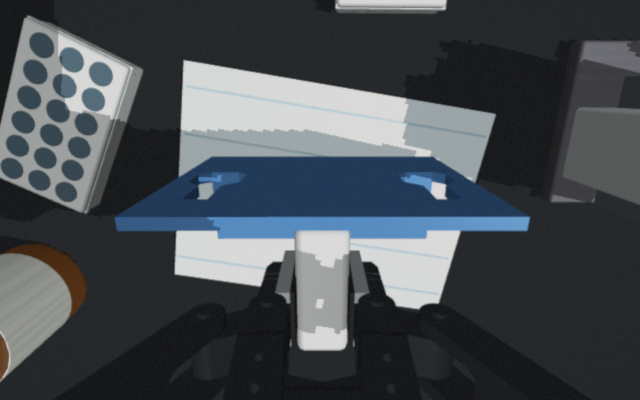

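{"method": "jog_arm", "body": {"increments": [{"slide": [0, 0, 4], "rotation": [0, 0, 0]}, {"slide": [0, 0, 4], "rotation": [0, 0, 0]}, {"slide": [0, 0, 2], "rotation": [0, 0, 0]}, {"slide": [0, 0, 2], "rotation": [0, 0, 0]}, {"slide": [0, 0, 0], "rotation": [0, 0, 0]}, {"slide": [0, 0, 0], "rotation": [0, 0, 0]}, {"slide": [0, 0, 0], "rotation": [0, 0, 0]}]}}

```text
time: 8.98
tool_pos: [0.6193, -0.0156, 0.0813]
tool_rot: [0.0, -0.115, 0.993, -0.0]
contact_force: [-0.5, 0.1, 1.1]
gripper_width: 0.224
```

{"method": "jog_arm", "body": {"fingers": 1, "increments": [{"slide": [0, 0, 0], "rotation": [0, 0, 0]}, {"slide": [0, 0, 0], "rotation": [0, 0, 0]}, {"slide": [0, 0, 0], "rotation": [0, 0, 0]}, {"slide": [0, 0, 0], "rotation": [0, 0, 0]}, {"slide": [0, 0, 0], "rotation": [0, 0, 0]}, {"slide": [0, 0, -5], "rotation": [0, 0, 0]}, {"slide": [0, 0, -10], "rotation": [0, 0, 0]}, {"slide": [0, 0, -20], "rotation": [0, 0, 0]}, {"slide": [0, 0, -30], "rotation": [0, 0, 0]}, {"slide": [0, 0, -30], "rotation": [0, 0, 0]}, {"slide": [0, 0, -30], "rotation": [0, 0, 0]}, {"slide": [0, 0, 0], "rotation": [0, 0, 0]}, {"slide": [0, 0, 0], "rotation": [0, 0, 0]}]}}

```text
time: 10.07
tool_pos: [0.6209, -0.0158, 0.2104]
tool_rot: [0.004, -0.115, 0.993, -0.001]
contact_force: [-0.5, 0.5, -0.1]
gripper_width: 1.002
```

Run:
```python
from h import *
st(); d=grab('wrist','w6.png'); trays('wrist',d=d); trays('top')
```

```text
t 10.07 tcp [620.9 -15.8 210.4] th -166.75 F [-0.5  0.5 -0.1] gw 1.002
tray 0.88 [296. 207. 310. 239.] mean [438.6 -24.9] c [442.8 -21.3] 100.5 58.1 long-ang 9.8
tray 0.77 [327. 206. 349. 233.] mean [ 453.5 -166.8] c [ 453. -167.] 100.2 58.7 long-ang 12.4
tray 0.7 [331. 167. 350. 194.] mean [ 593.8 -186.4] c [ 594.4 -186.3] 105.0 61.2 long-ang 166.7
```

View pics/w6.png

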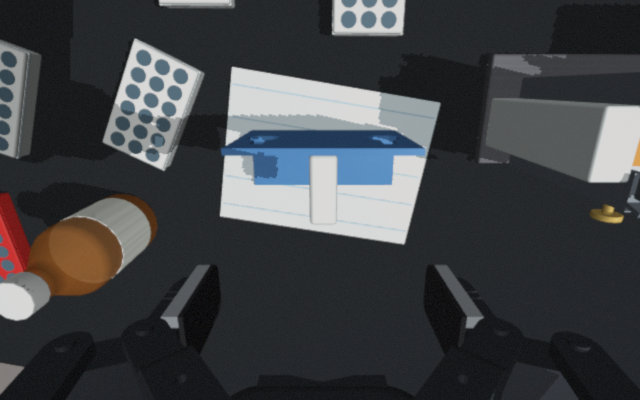

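{"method": "jog_arm", "body": {"increments": [{"slide": [15, 3, 0], "rotation": [0, 0, 0]}, {"slide": [29, 6, 0], "rotation": [0, 0, 1.4]}, {"slide": [29, 6, 0], "rotation": [0, 0, 1.4]}, {"slide": [29, 6, 10], "rotation": [0, 0, 0]}, {"slide": [29, 6, 20], "rotation": [0, 0, 0]}, {"slide": [29, 6, 20], "rotation": [0, 0, 0]}, {"slide": [15, 3, 10], "rotation": [0, 0, 0]}, {"slide": [0, 0, 0], "rotation": [0, 0, 0]}, {"slide": [0, 0, 0], "rotation": [0, 0, 0]}]}}

```text
time: 11.02
tool_pos: [0.4394, -0.0146, 0.1444]
tool_rot: [-0.001, -0.091, 0.996, 0.0]
contact_force: [0.5, -0.6, 0.7]
gripper_width: 0.999
```

Run:
```python
from h import *
st(); d=grab('wrist','w7.png'); trays('wrist',d=d)
```

```text
t 11.02 tcp [439.4 -14.6 144.4] th -169.57 F [ 0.5 -0.6  0.7] gw 0.999
```

View pics/w7.png

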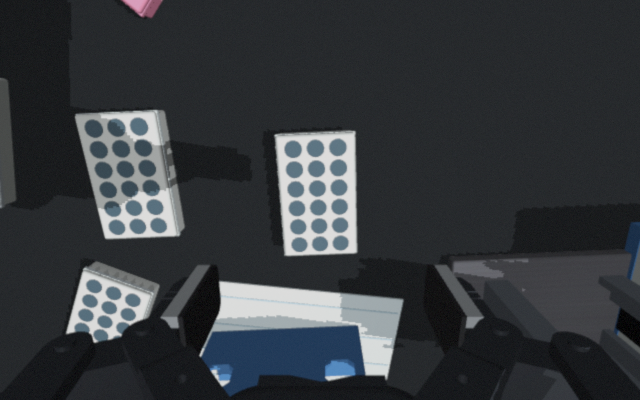

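```bash
sed -i 's/if f\[1\]<195: continue/if f.max()-f.min()>35: continue/' h.py
python3 - <<'E'
from h import *
st(); d=grab('wrist'); trays('wrist',d=d)
E
```

```text
t 11.12 tcp [441.6 -15.  146.7] th -169.56 F [-0.3 -0.  -0.6] gw 1.003
tray 0.78 [ 79. 107. 182. 233.] mean [ 452.6 -162.3] c [ 456.  -161.4] 101.1 67.4 long-ang 13.6
tray 0.76 [ 68. 259. 159. 342.] mean [ 574.2 -179.2] c [ 581.1 -177.7] 87.1 63.5 long-ang 166.3
tray 0.66 [276. 129. 356. 250.] mean [441.1 -18.4] c [443.8 -17.8] 102.1 60.2 long-ang 12.8
tray 0.62 [  0.  70.  19. 203.] mean [ 450.3 -258. ] c [ 448.7 -256.1] 100.2 13.8 long-ang 175.1
```

```bash
cat >> h.py <<'E'
def corners(d,cs,z=.02):
    P=np.array([atz(d,c,z)[:2]*1000 for c in cs]); c=P.mean(0)
    # cs order: TL TR BR BL; long axis BL->TL / BR->TR
    v=(P[0]-P[3])+(P[1]-P[2]); u=(P[1]-P[0])+(P[2]-P[3])
    print('c',c.round(1),'len',round(np.linalg.norm(v)/2,1),round(np.linalg.norm(u)/2,1),'ang',round(np.degrees(np.arctan2(v[1],v[0])),2),round(np.degrees(np.arctan2(u[1],u[0])),2))
E
python3 - <<'E'
from h import *
d=grab('wrist');corners(d,[(277,135),(355,131),(357,254),(285,255)])
E
```

```text
c [448.7 -16.9] len 101.5 59.9 ang -167.35 102.41
```

```bash
cat >> h.py <<'E'
def wtray(d,uv,z=.02,thr=110,name=None):
    """white blob nearest to uv in picture -> top-face rect"""
    g=d['frame'].min(2); m=(g>thr).astype(np.uint8); m=cv2.morphologyEx(m,cv2.MORPH_CLOSE,np.ones((25,25)))
    m=cv2.morphologyEx(m,cv2.MORPH_OPEN,np.ones((5,5)))
    n,l,s,c=cv2.connectedComponentsWithStats(m)
    i=l[int(uv[1]),int(uv[0])]
    mm=(l==i); me,ce,a,b,an=rect(d,mm,z); print('blob',s[i],'mean',me.round(1),'c',ce.round(1),round(a,1),round(b,1),'ang',round(an,2))
    if name: 
        im=d['frame'].copy(); im[mm]=im[mm]//2+np.array([0,127,0],np.uint8); cv2.imwrite('pics/'+name,im)
E
python3 - <<'E'
from h import *
d=grab('wrist','w8.png');wtray(d,(320,200),name='w8m.png');st()
E
```

```text
blob [ 277  127   81  124 9336] mean [441.7 -18. ] c [444.4 -17.4] 100.9 60.8 ang 12.91
t 11.32 tcp [441.7 -15.  146.8] th -169.55 F [-0.3  0.3  0.5] gw 0.998
```

View pics/w8m.png

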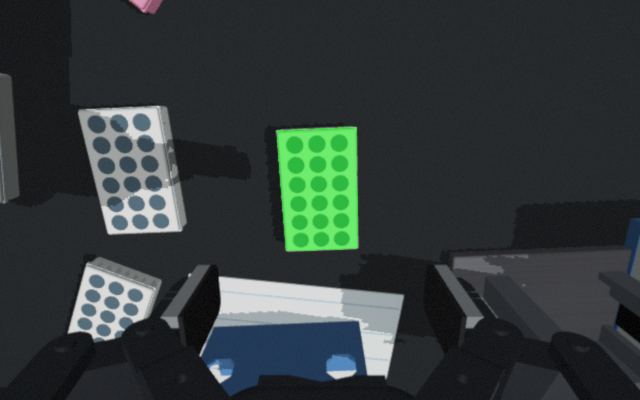

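{"method": "jog_arm", "body": {"increments": [{"slide": [-1.7, -3.4, 0], "rotation": [0, 0, -2.4]}, {"slide": [0, 0, 15], "rotation": [0, 0, 0]}, {"slide": [0, 0, 30], "rotation": [0, 0, 0]}, {"slide": [0, 0, 30], "rotation": [0, 0, 0]}, {"slide": [0, 0, 30], "rotation": [0, 0, 0]}, {"slide": [0, 0, 20], "rotation": [0, 0, 0]}, {"slide": [0, 0, 10], "rotation": [0, 0, 0]}, {"slide": [0, 0, 5], "rotation": [0, 0, 0]}, {"slide": [0, 0, 3], "rotation": [0, 0, 0]}, {"slide": [0, 0, 2], "rotation": [0, 0, 0]}, {"slide": [0, 0, 0], "rotation": [0, 0, 0]}, {"slide": [0, 0, 0], "rotation": [0, 0, 0]}]}}

```text
time: 12.32
tool_pos: [0.4439, -0.018, 0.0021]
tool_rot: [0.001, -0.112, 0.994, -0.0]
contact_force: [0.4, 0.4, -0.3]
gripper_width: 0.998
```

{"method": "jog_arm", "body": {"fingers": 0, "increments": [{"slide": [0, 0, 0], "rotation": [0, 0, 0]}, {"slide": [0, 0, 0], "rotation": [0, 0, 0]}, {"slide": [0, 0, 0], "rotation": [0, 0, 0]}, {"slide": [0, 0, 0], "rotation": [0, 0, 0]}, {"slide": [0, 0, 0], "rotation": [0, 0, 0]}, {"slide": [0, 0, 0], "rotation": [0, 0, 0]}]}}

```text
time: 12.82
tool_pos: [0.4438, -0.018, 0.002]
tool_rot: [0.001, -0.112, 0.994, -0.0]
contact_force: [-0.0, -0.2, 6.2]
gripper_width: 0.684
```

Run:
```python
from h import *
st(); d=grab('wrist','w9.png')
```

```text
t 12.82 tcp [443.8 -18.    2. ] th -167.16 F [-0.  -0.2  6.2] gw 0.684
```

View pics/w9.png

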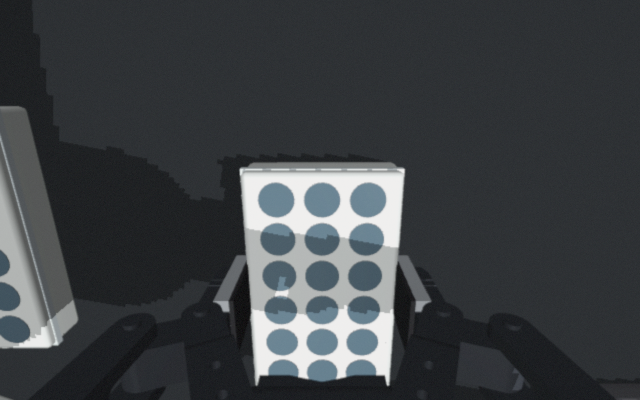

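```bash
cat >> h.py <<'E'
def endoff(d,row,z,cols=(245,400)):
    """offset along tool x of the tray's far top edge vs TCP minus 50 -> tray centre offset"""
    s=state(); p=np.array(s['tool_pos'])[:2]*1000; a=np.radians(yaw(s['tool_rot'])); x=np.array([np.cos(a),np.sin(a)]);y=np.array([np.sin(a),-np.cos(a)])
    for c in cols:
        q=atz(d,(c,row),z)[:2]*1000-p; print('edge',q@x.round(3)-50,'lat',(q@y).round(1))
E
python3 - <<'E'
from h import *
d=grab('wrist'); endoff(d,170,.02)
E
```

```text
edge -1.4780954802975685 lat -28.3
edge -1.3802002518780228 lat 27.6
```

{"method": "jog_arm", "body": {"increments": [{"slide": [0, 0, -10], "rotation": [0, 0, 0]}, {"slide": [0, 0, -25], "rotation": [0, 0, 0]}, {"slide": [0, 0, -30], "rotation": [0, 0, 6.4]}, {"slide": [0, 0, -30], "rotation": [0, 0, 6.95]}, {"slide": [0, 0, -30], "rotation": [0, 0, 6.95]}, {"slide": [0, 0, -30], "rotation": [0, 0, 6.95]}, {"slide": [0, 0, -30], "rotation": [0, 0, 6.95]}, {"slide": [0, 0, -30], "rotation": [0, 0, 6.95]}, {"slide": [0, 0, -30], "rotation": [0, 0, 6.95]}, {"slide": [0, 0, 0], "rotation": [0, 0, 6.95]}, {"slide": [0, 0, 0], "rotation": [0, 0, 6.95]}, {"slide": [0, 0, 0], "rotation": [0, 0, 6.95]}, {"slide": [0, 0, 0], "rotation": [0, 0, 6.95]}, {"slide": [0, 0, 0], "rotation": [0, 0, 6.95]}, {"slide": [0, 0, 0], "rotation": [0, 0, 6.7]}, {"slide": [0, 0, 0], "rotation": [0, 0, 0]}]}}

```text
time: 14.25
tool_pos: [0.4421, -0.0177, 0.2457]
tool_rot: [-0.0, 0.621, 0.784, -0.0]
contact_force: [-0.0, 0.0, -1.4]
gripper_width: 0.683
```

{"method": "jog_arm", "body": {"increments": [{"slide": [14.6, 9.1, 0], "rotation": [0, 0, 0]}, {"slide": [29.3, 18.2, 0], "rotation": [0, 0, 0]}, {"slide": [29.3, 18.2, 0], "rotation": [0, 0, 0]}, {"slide": [29.3, 18.2, 0], "rotation": [0, 0, 0]}, {"slide": [29.3, 18.2, 0], "rotation": [0, 0, 0]}, {"slide": [29.3, 18.2, 0], "rotation": [0, 0, 0]}, {"slide": [29.3, 18.2, 10], "rotation": [0, 0, 0]}, {"slide": [14.6, 9.1, 20], "rotation": [0, 0, 0]}, {"slide": [0, 0, 20], "rotation": [0, 0, 0]}, {"slide": [0, 0, 10], "rotation": [0, 0, 0]}, {"slide": [0, 0, 0], "rotation": [0, 0, 0]}, {"slide": [0, 0, 0], "rotation": [0, 0, 0]}, {"slide": [0, 0, 0], "rotation": [0, 0, 0]}]}}

```text
time: 15.33
tool_pos: [0.5201, 0.2106, 0.1872]
tool_rot: [0.001, 0.621, 0.784, 0.001]
contact_force: [-0.2, 0.2, -0.4]
gripper_width: 0.686
```

Run:
```python
from h import *
st(); d=grab('wrist','w10.png')
```

```text
t 15.33 tcp [520.1 210.6 187.2] th 103.29 F [-0.2  0.2 -0.4] gw 0.686
```

View pics/w10.png

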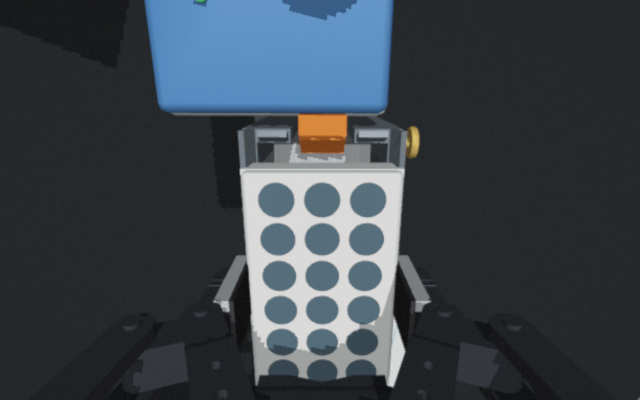

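{"method": "jog_arm", "body": {"increments": [{"slide": [0.5, 0.5, 6], "rotation": [0, 0, 0]}, {"slide": [0, 0, 6], "rotation": [0, 0, 0]}, {"slide": [0, 0, 6], "rotation": [0, 0, 0]}, {"slide": [0, 0, 6], "rotation": [0, 0, 0]}, {"slide": [0, 0, 6], "rotation": [0, 0, 0]}, {"slide": [0, 0, 6], "rotation": [0, 0, 0]}, {"slide": [0, 0, 0], "rotation": [0, 0, 0]}]}}

```text
time: 15.97
tool_pos: [0.5188, 0.2113, 0.1476]
tool_rot: [-0.001, 0.62, 0.784, -0.001]
contact_force: [-1.1, -0.0, -0.3]
gripper_width: 0.687
```

{"method": "jog_arm", "body": {"increments": [{"slide": [0, 0, 5], "rotation": [0, 0, 0]}, {"slide": [0, 0, 5], "rotation": [0, 0, 0]}, {"slide": [0, 0, 5], "rotation": [0, 0, 0]}, {"slide": [0, 0, 5], "rotation": [0, 0, 0]}, {"slide": [0, 0, 5], "rotation": [0, 0, 0]}, {"slide": [0, 0, 5], "rotation": [0, 0, 0]}, {"slide": [0, 0, 0], "rotation": [0, 0, 0]}]}}

```text
time: 16.55
tool_pos: [0.5205, 0.2117, 0.1199]
tool_rot: [0.001, 0.62, 0.784, 0.001]
contact_force: [2.0, 1.3, 2.2]
gripper_width: 0.684
```

{"method": "jog_arm", "body": {"increments": [{"slide": [0, 0, 5], "rotation": [0, 0, 0]}, {"slide": [0, 0, 5], "rotation": [0, 0, 0]}, {"slide": [0, 0, 5], "rotation": [0, 0, 0]}, {"slide": [0, 0, 0], "rotation": [0, 0, 0]}, {"slide": [0, 0, 0], "rotation": [0, 0, 0]}]}}

```text
time: 16.97
tool_pos: [0.5195, 0.2114, 0.1041]
tool_rot: [-0.0, 0.621, 0.784, -0.001]
contact_force: [1.0, 0.0, 2.5]
gripper_width: 0.682
```

Run:
```python
from h import *
st(); d=grab('wrist','w11.png')
```

```text
t 16.97 tcp [519.5 211.4 104.1] th 103.29 F [1.  0.  2.5] gw 0.682
```

View pics/w11.png

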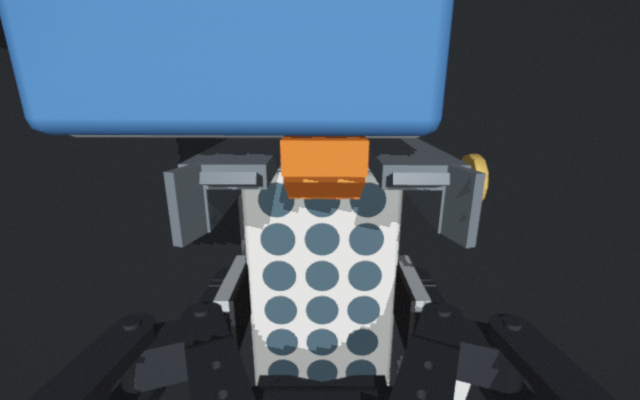

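{"method": "jog_arm", "body": {"fingers": 1, "increments": [{"slide": [0, 0, 0], "rotation": [0, 0, 0]}, {"slide": [0, 0, 0], "rotation": [0, 0, 0]}, {"slide": [0, 0, 0], "rotation": [0, 0, 0]}, {"slide": [0, 0, 0], "rotation": [0, 0, 0]}, {"slide": [0, 0, -10], "rotation": [0, 0, 0]}, {"slide": [0, 0, -20], "rotation": [0, 0, 0]}, {"slide": [0, 0, -30], "rotation": [0, 0, 0]}, {"slide": [0, 0, -30], "rotation": [0, 0, 0]}, {"slide": [0, 0, -30], "rotation": [0, 0, 0]}, {"slide": [0, 0, -30], "rotation": [0, 0, 0]}, {"slide": [0, 0, 0], "rotation": [0, 0, 0]}, {"slide": [0, 0, 0], "rotation": [0, 0, 0]}]}}

```text
time: 18.02
tool_pos: [0.5212, 0.2119, 0.2585]
tool_rot: [0.002, 0.62, 0.784, 0.002]
contact_force: [-0.5, -0.2, -0.8]
gripper_width: 0.998
```

Run:
```python
from h import *
st(); d=grab('wrist','w12.png'); trays('top')
```

```text
t 18.02 tcp [521.2 211.9 258.5] th 103.3 F [-0.5 -0.2 -0.8] gw 0.998
tray 0.81 [331. 166. 351. 196.] mean [ 594.8 -187.1] c [ 595.2 -187.9] 102.8 62.8 long-ang 167.0
tray 0.8 [374. 164. 386. 190.] mean [ 618.5 -330.7] c [ 618.3 -330.7] 102.9 60.9 long-ang 172.3
tray 0.65 [328. 206. 350. 231.] mean [ 452.5 -167.8] c [ 452.5 -166.8] 97.5 60.9 long-ang 12.6
tray 0.57 [364. 205. 386. 231.] mean [ 446.2 -298.7] c [ 446.4 -298.1] 98.7 60.5 long-ang 178.2
tray 0.52 [236. 189. 246. 209.] mean [542.8 199.8] c [542.8 198.7] 65.2 39.4 long-ang 12.6
```

View pics/w12.png

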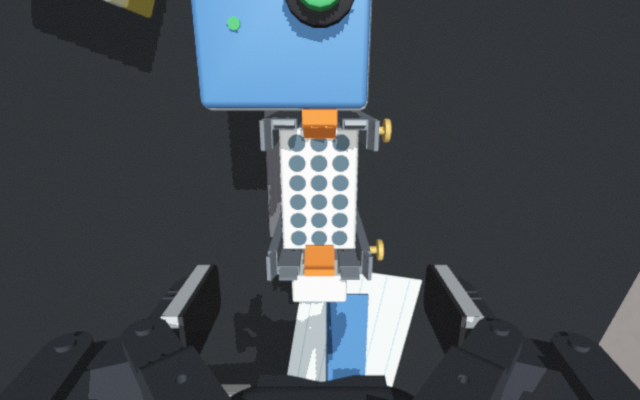

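{"method": "jog_arm", "body": {"increments": [{"slide": [-15, -6.5, 0], "rotation": [0, 0, 0]}, {"slide": [-32, -13.8, 0], "rotation": [0, 0, 0]}, {"slide": [-32, -13.8, 0], "rotation": [0, 0, 0]}, {"slide": [-32, -13.8, 0], "rotation": [0, 0, 0]}, {"slide": [-32, -13.8, 0], "rotation": [0, 0, 0]}, {"slide": [-32, -13.8, 0], "rotation": [0, 0, 0]}, {"slide": [-32, -13.8, 0], "rotation": [0, 0, 0]}, {"slide": [-32, -13.8, 0], "rotation": [0, 0, 0]}, {"slide": [-32, -13.8, 0], "rotation": [0, 0, 0]}, {"slide": [-32, -13.8, 0], "rotation": [0, 0, 0]}, {"slide": [-32, -13.8, 0], "rotation": [0, 0, 0]}, {"slide": [-16.4, -7.4, 0], "rotation": [0, 0, 0]}, {"slide": [0, 0, 15], "rotation": [0, 0, -6.95]}, {"slide": [0, 0, 20], "rotation": [0, 0, -6.95]}, {"slide": [0, 0, 20], "rotation": [0, 0, -6.95]}, {"slide": [0, 0, 20], "rotation": [0, 0, -6.95]}, {"slide": [0, 0, 20], "rotation": [0, 0, -6.95]}, {"slide": [0, 0, 15], "rotation": [0, 0, -6.95]}, {"slide": [0, 0, 0], "rotation": [0, 0, -6.95]}, {"slide": [0, 0, 0], "rotation": [0, 0, -6.95]}]}}

```text
time: 19.83
tool_pos: [0.4506, -0.1641, 0.1409]
tool_rot: [-0.003, 0.18, 0.984, 0.001]
contact_force: [0.1, 0.7, 0.6]
gripper_width: 1.001
```

{"method": "jog_arm", "body": {"increments": [{"slide": [0, 0, 0], "rotation": [0, 0, -6.95]}, {"slide": [0, 0, 0], "rotation": [0, 0, -6.95]}, {"slide": [0, 0, 0], "rotation": [0, 0, -6.95]}, {"slide": [0, 0, 0], "rotation": [0, 0, -6.95]}, {"slide": [0, 0, 0], "rotation": [0, 0, -5.8]}, {"slide": [0, 0, 0], "rotation": [0, 0, 0]}, {"slide": [0, 0, 0], "rotation": [0, 0, 0]}, {"slide": [0, 0, 0], "rotation": [0, 0, 0]}]}}

```text
time: 20.5
tool_pos: [0.4523, -0.165, 0.1438]
tool_rot: [-0.001, -0.108, 0.994, 0.001]
contact_force: [0.3, 0.0, 0.5]
gripper_width: 1.001
```

Run:
```python
from h import *
st(); d=grab('wrist','w13.png');wtray(d,(320,200),name='w13m.png')
```

```text
t 20.5 tcp [ 452.3 -165.   143.8] th -167.63 F [0.3 0.  0.5] gw 1.001
blob [ 279  131   81  123 9470] mean [ 453.3 -166.5] c [ 455.9 -166. ] 100.6 60.7 ang 13.04
```

View pics/w13m.png

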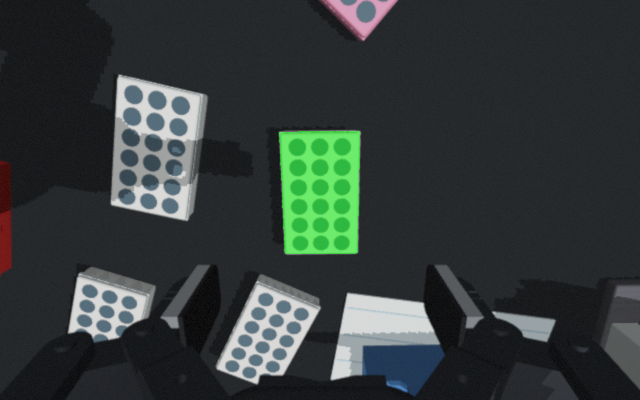

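Run:
```python
from h import *
d=grab('wrist');d=grab('wrist');st();wtray(d,(320,200))
```

```text
t 20.65 tcp [ 452.7 -165.2  144.5] th -167.56 F [-0.5 -0.1  0.4] gw 1.002
blob [ 280  130   81  124 9468] mean [ 453.3 -166.6] c [ 456. -166.] 101.1 60.7 ang 13.05
```

{"method": "jog_arm", "body": {"increments": [{"slide": [-3.3, -1.6, 0], "rotation": [0, 0, -0.6]}, {"slide": [0, 0, 15], "rotation": [0, 0, 0]}, {"slide": [0, 0, 30], "rotation": [0, 0, 0]}, {"slide": [0, 0, 30], "rotation": [0, 0, 0]}, {"slide": [0, 0, 30], "rotation": [0, 0, 0]}, {"slide": [0, 0, 18], "rotation": [0, 0, 0]}, {"slide": [0, 0, 9.5], "rotation": [0, 0, 0]}, {"slide": [0, 0, 5], "rotation": [0, 0, 0]}, {"slide": [0, 0, 3], "rotation": [0, 0, 0]}, {"slide": [0, 0, 2], "rotation": [0, 0, 0]}, {"slide": [0, 0, 0], "rotation": [0, 0, 0]}, {"slide": [0, 0, 0], "rotation": [0, 0, 0]}]}}

```text
time: 21.65
tool_pos: [0.4574, -0.1667, 0.0036]
tool_rot: [0.001, -0.114, 0.993, -0.001]
contact_force: [-0.1, 0.3, 0.1]
gripper_width: 1.001
```

{"method": "jog_arm", "body": {"fingers": 0, "increments": [{"slide": [0, 0, 0], "rotation": [0, 0, 0]}, {"slide": [0, 0, 0], "rotation": [0, 0, 0]}, {"slide": [0, 0, 0], "rotation": [0, 0, 0]}, {"slide": [0, 0, 0], "rotation": [0, 0, 0]}, {"slide": [0, 0, 0], "rotation": [0, 0, 0]}, {"slide": [0, 0, 0], "rotation": [0, 0, 0]}]}}

```text
time: 22.15
tool_pos: [0.4574, -0.1667, 0.0035]
tool_rot: [0.001, -0.114, 0.993, -0.001]
contact_force: [-0.0, 0.3, 5.6]
gripper_width: 0.68
```

```bash
cat >> h.py <<'E'
def held(z=.02,name=None):
    d=grab('wrist',name); s=st(); f=d['frame'][:, 250:395].min(2).astype(float)
    col=f[:, 5:-5].mean(1); g=np.diff(cv2.GaussianBlur(col.reshape(-1,1),(1,5),0).ravel()); r=140+np.argmax(g[140:190])+1
    print('row',r); endoff(d,r,z,(322,))
E
python3 - <<'E'
from h import *
held(name='w14.png')
E
```

```text
t 22.2 tcp [ 457.4 -166.7    3.5] th -166.91 F [ 0.2 -0.4  5.9] gw 0.683
row 157
edge 2.9804097478546367 lat -0.5
```

View pics/w14.png

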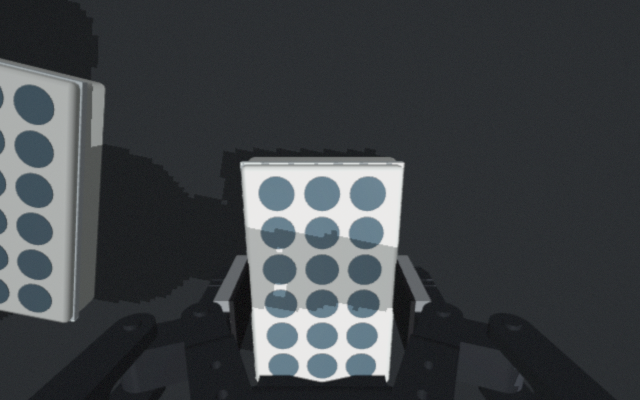

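{"method": "jog_arm", "body": {"increments": [{"slide": [0, 0, -10], "rotation": [0, 0, 0]}, {"slide": [0, 0, -25], "rotation": [0, 0, 0]}, {"slide": [0, 0, -30], "rotation": [0, 0, 6.5]}, {"slide": [0, 0, -30], "rotation": [0, 0, 6.95]}, {"slide": [0, 0, -30], "rotation": [0, 0, 6.95]}, {"slide": [0, 0, -30], "rotation": [0, 0, 6.95]}, {"slide": [0, 0, -30], "rotation": [0, 0, 6.95]}, {"slide": [0, 0, -30], "rotation": [0, 0, 6.95]}, {"slide": [0, 0, -30], "rotation": [0, 0, 6.95]}, {"slide": [0, 0, 0], "rotation": [0, 0, 6.95]}, {"slide": [0, 0, 0], "rotation": [0, 0, 6.95]}, {"slide": [0, 0, 0], "rotation": [0, 0, 6.95]}, {"slide": [0, 0, 0], "rotation": [0, 0, 6.95]}, {"slide": [0, 0, 0], "rotation": [0, 0, 6.95]}, {"slide": [0, 0, 0], "rotation": [0, 0, 6.85]}, {"slide": [0, 0, 0], "rotation": [0, 0, 0]}]}}

```text
time: 23.53
tool_pos: [0.456, -0.1659, 0.2471]
tool_rot: [-0.0, 0.621, 0.784, -0.0]
contact_force: [0.9, -0.5, -0.6]
gripper_width: 0.686
```

{"method": "jog_arm", "body": {"increments": [{"slide": [15.7, 6.6, 0], "rotation": [0, 0, 0]}, {"slide": [32, 13.5, 0], "rotation": [0, 0, 0]}, {"slide": [32, 13.5, 0], "rotation": [0, 0, 0]}, {"slide": [32, 13.5, 0], "rotation": [0, 0, 0]}, {"slide": [32, 13.5, 0], "rotation": [0, 0, 0]}, {"slide": [32, 13.5, 0], "rotation": [0, 0, 0]}, {"slide": [32, 13.5, 0], "rotation": [0, 0, 0]}, {"slide": [32, 13.5, 0], "rotation": [0, 0, 0]}, {"slide": [32, 13.5, 0], "rotation": [0, 0, 0]}, {"slide": [32, 13.5, 0], "rotation": [0, 0, 0]}, {"slide": [32, 13.5, 10], "rotation": [0, 0, 0]}, {"slide": [15, 6.8, 20], "rotation": [0, 0, 0]}, {"slide": [0, 0, 20], "rotation": [0, 0, 0]}, {"slide": [0, 0, 10], "rotation": [0, 0, 0]}, {"slide": [0, 0, 0], "rotation": [0, 0, 0]}, {"slide": [0, 0, 0], "rotation": [0, 0, 0]}, {"slide": [0, 0, 0], "rotation": [0, 0, 0]}, {"slide": [0, 0, 0], "rotation": [0, 0, 0]}]}}

```text
time: 25.03
tool_pos: [0.5212, 0.2088, 0.1892]
tool_rot: [0.001, 0.621, 0.784, 0.001]
contact_force: [0.2, -0.5, -1.1]
gripper_width: 0.687
```

Run:
```python
from h import *
st(); d=grab('wrist','w15.png')
```

```text
t 25.03 tcp [521.2 208.8 189.2] th 103.26 F [ 0.2 -0.5 -1.1] gw 0.687
```

View pics/w15.png

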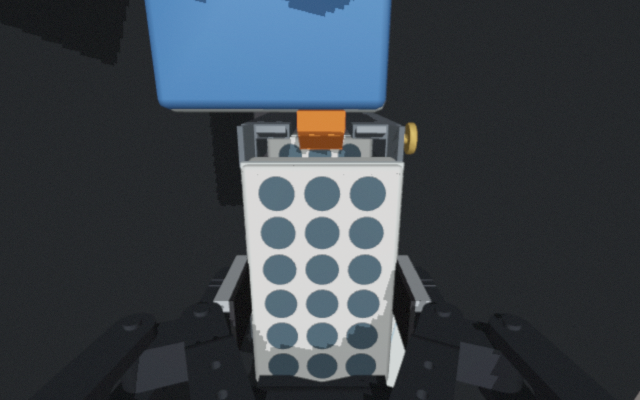

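{"method": "jog_arm", "body": {"increments": [{"slide": [0, 0, 6], "rotation": [0, 0, 0]}, {"slide": [0, 0, 6], "rotation": [0, 0, 0]}, {"slide": [0, 0, 6], "rotation": [0, 0, 0]}, {"slide": [0, 0, 6], "rotation": [0, 0, 0]}, {"slide": [0, 0, 6], "rotation": [0, 0, 0]}, {"slide": [0, 0, 6], "rotation": [0, 0, 0]}, {"slide": [0, 0, 0], "rotation": [0, 0, 0]}]}}

```text
time: 25.67
tool_pos: [0.5191, 0.209, 0.1491]
tool_rot: [-0.001, 0.62, 0.784, -0.001]
contact_force: [0.6, -0.8, -0.8]
gripper_width: 0.682
```

{"method": "jog_arm", "body": {"increments": [{"slide": [0, 0, 5], "rotation": [0, 0, 0]}, {"slide": [0, 0, 5], "rotation": [0, 0, 0]}, {"slide": [0, 0, 5], "rotation": [0, 0, 0]}, {"slide": [0, 0, 5], "rotation": [0, 0, 0]}, {"slide": [0, 0, 5], "rotation": [0, 0, 0]}, {"slide": [0, 0, 5], "rotation": [0, 0, 0]}, {"slide": [0, 0, 5], "rotation": [0, 0, 0]}, {"slide": [0, 0, 5], "rotation": [0, 0, 0]}, {"slide": [0, 0, 5], "rotation": [0, 0, 0]}, {"slide": [0, 0, 1], "rotation": [0, 0, 0]}, {"slide": [0, 0, 0], "rotation": [0, 0, 0]}, {"slide": [0, 0, 0], "rotation": [0, 0, 0]}]}}

```text
time: 26.67
tool_pos: [0.5199, 0.2091, 0.1049]
tool_rot: [-0.0, 0.621, 0.784, -0.001]
contact_force: [0.4, 0.1, 3.2]
gripper_width: 0.682
```

Run:
```python
from h import *
st(); d=grab('wrist','w16.png')
```

```text
t 26.67 tcp [519.9 209.1 104.9] th 103.29 F [0.4 0.1 3.2] gw 0.682
```

View pics/w16.png

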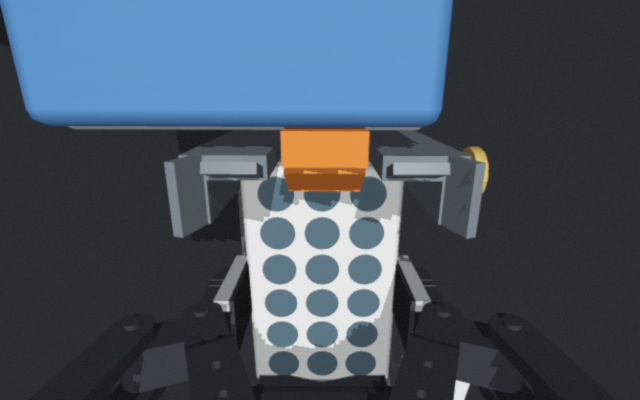

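Snapped in. Release, rise, and verify.

{"method": "jog_arm", "body": {"fingers": 1, "increments": [{"slide": [0, 0, 0], "rotation": [0, 0, 0]}, {"slide": [0, 0, 0], "rotation": [0, 0, 0]}, {"slide": [0, 0, 0], "rotation": [0, 0, 0]}, {"slide": [0, 0, 0], "rotation": [0, 0, 0]}, {"slide": [0, 0, -10], "rotation": [0, 0, 0]}, {"slide": [0, 0, -20], "rotation": [0, 0, 0]}, {"slide": [0, 0, -30], "rotation": [0, 0, 0]}, {"slide": [0, 0, -30], "rotation": [0, 0, 0]}, {"slide": [0, 0, -30], "rotation": [0, 0, 0]}, {"slide": [0, 0, -30], "rotation": [0, 0, 0]}, {"slide": [0, 0, 0], "rotation": [0, 0, 0]}, {"slide": [0, 0, 0], "rotation": [0, 0, 0]}]}}

```text
time: 27.72
tool_pos: [0.5215, 0.2096, 0.259]
tool_rot: [0.002, 0.62, 0.784, 0.002]
contact_force: [-0.3, -0.3, -0.1]
gripper_width: 1.003
```

Run:
```python
from h import *
d=grab('wrist','w17.png'); trays('top'); st()
```

```text
tray 0.74 [363. 204. 386. 230.] mean [ 444.1 -297.8] c [ 446.3 -298.8] 98.6 56.4 long-ang 178.2
tray 0.74 [234. 188. 251. 207.] mean [545.2 196.4] c [544.7 195.2] 67.0 42.3 long-ang 13.8
tray 0.73 [332. 168. 350. 196.] mean [ 595.1 -186.4] c [ 595.2 -186. ] 103.5 60.7 long-ang 166.7
tray 0.61 [372. 161. 389. 187.] mean [ 617.5 -330.4] c [ 618.2 -330.6] 103.3 62.3 long-ang 173.8
t 27.87 tcp [519.4 209.  253.7] th 103.29 F [-0.6  0.2 -0.7] gw 1.0
```

View pics/w17.png

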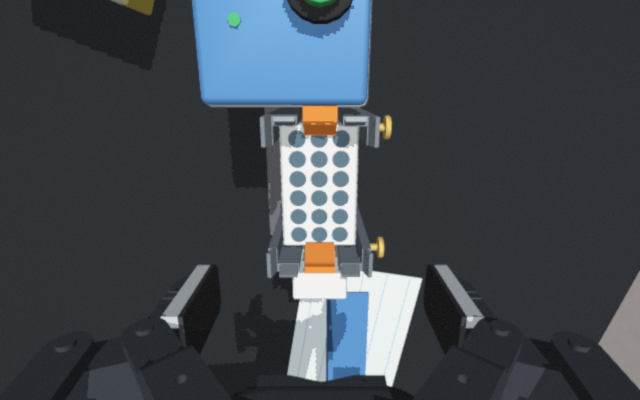

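{"method": "jog_arm", "body": {"increments": [{"slide": [-17.2, -0.6, 0], "rotation": [0, 0, 0]}, {"slide": [-33.4, -1.3, 0], "rotation": [0, 0, 0]}, {"slide": [-33.4, -1.3, 0], "rotation": [0, 0, 0]}, {"slide": [-33.4, -1.3, 0], "rotation": [0, 0, 0]}, {"slide": [-33.4, -1.3, 0], "rotation": [0, 0, 0]}, {"slide": [-33.4, -1.3, 0], "rotation": [0, 0, 0]}, {"slide": [-33.4, -1.3, 0], "rotation": [0, 0, 0]}, {"slide": [-33.4, -1.3, 0], "rotation": [0, 0, 0]}, {"slide": [-33.4, -1.3, 0], "rotation": [0, 0, 0]}, {"slide": [-33.4, -1.3, 0], "rotation": [0, 0, 0]}, {"slide": [-33.4, -1.3, 0], "rotation": [0, 0, 0]}, {"slide": [-33.4, -1.3, 0], "rotation": [0, 0, 0]}, {"slide": [-16.6, -0.6, 0], "rotation": [0, 0, -6.95]}, {"slide": [0, 0, 10], "rotation": [0, 0, -7.05]}, {"slide": [0, 0, 20], "rotation": [0, 0, -7.05]}, {"slide": [0, 0, 20], "rotation": [0, 0, -7.05]}, {"slide": [0, 0, 20], "rotation": [0, 0, -7.05]}, {"slide": [0, 0, 20], "rotation": [0, 0, -7.05]}, {"slide": [0, 0, 15], "rotation": [0, 0, -7.05]}, {"slide": [0, 0, 5], "rotation": [0, 0, -7.05]}]}}

```text
time: 29.53
tool_pos: [0.5943, -0.1834, 0.1392]
tool_rot: [-0.005, 0.174, 0.985, 0.001]
contact_force: [0.0, 0.9, -0.5]
gripper_width: 0.995
```

{"method": "jog_arm", "body": {"increments": [{"slide": [0, 0, 0], "rotation": [0, 0, -7.05]}, {"slide": [0, 0, 0], "rotation": [0, 0, 0]}, {"slide": [0, 0, 0], "rotation": [0, 0, 0]}, {"slide": [0, 0, 0], "rotation": [0, 0, 0]}]}}

```text
time: 29.87
tool_pos: [0.5971, -0.1846, 0.1447]
tool_rot: [-0.001, 0.118, 0.993, 0.0]
contact_force: [-0.2, -0.0, 0.3]
gripper_width: 1.0
```

Run:
```python
from h import *
grab('wrist');d=grab('wrist','w18.png');wtray(d,(320,200),name='w18m.png'); st()
```

```text
blob [ 282  129   81  123 9463] mean [ 597.  -184.1] c [ 599.6 -184.7] 100.3 60.9 ang 166.66
t 29.97 tcp [ 597.4 -184.8  145.3] th 166.55 F [ 0.   0.5 -0.1] gw 0.997
```

View pics/w18m.png

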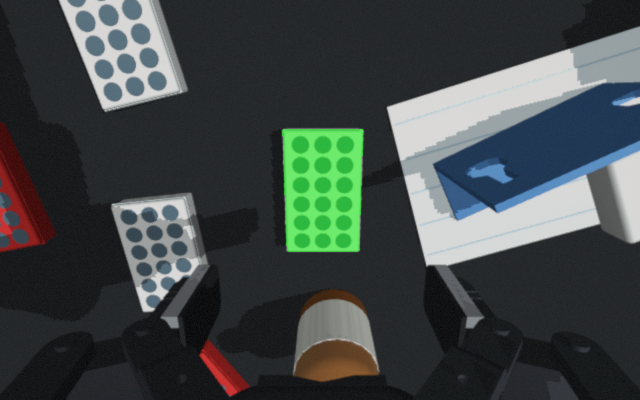

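{"method": "jog_arm", "body": {"increments": [{"slide": [-2.6, 0.6, 0], "rotation": [0, 0, 0]}, {"slide": [0, 0, 15], "rotation": [0, 0, 0]}, {"slide": [0, 0, 30], "rotation": [0, 0, 0]}, {"slide": [0, 0, 30], "rotation": [0, 0, 0]}, {"slide": [0, 0, 30], "rotation": [0, 0, 0]}, {"slide": [0, 0, 18], "rotation": [0, 0, 0]}, {"slide": [0, 0, 9.5], "rotation": [0, 0, 0]}, {"slide": [0, 0, 5], "rotation": [0, 0, 0]}, {"slide": [0, 0, 3], "rotation": [0, 0, 0]}, {"slide": [0, 0, 2], "rotation": [0, 0, 0]}, {"slide": [0, 0, 0], "rotation": [0, 0, 0]}, {"slide": [0, 0, 0], "rotation": [0, 0, 0]}]}}

```text
time: 30.97
tool_pos: [0.6011, -0.1852, 0.0043]
tool_rot: [0.001, 0.116, 0.993, -0.0]
contact_force: [0.3, -0.1, -0.5]
gripper_width: 0.996
```

{"method": "jog_arm", "body": {"fingers": 0, "increments": [{"slide": [0, 0, 0], "rotation": [0, 0, 0]}, {"slide": [0, 0, 0], "rotation": [0, 0, 0]}, {"slide": [0, 0, 0], "rotation": [0, 0, 0]}, {"slide": [0, 0, 0], "rotation": [0, 0, 0]}, {"slide": [0, 0, 0], "rotation": [0, 0, 0]}, {"slide": [0, 0, 0], "rotation": [0, 0, 0]}]}}

```text
time: 31.47
tool_pos: [0.6011, -0.1852, 0.0041]
tool_rot: [0.001, 0.116, 0.993, -0.0]
contact_force: [1.1, -0.2, 5.6]
gripper_width: 0.685
```

Run:
```python
from h import *
held(name='w19.png')
```

```text
t 31.52 tcp [ 601.  -185.2    4.1] th 166.64 F [-0.2  0.7  5.7] gw 0.681
row 156
edge 3.0356435635255963 lat -0.1
```

View pics/w19.png

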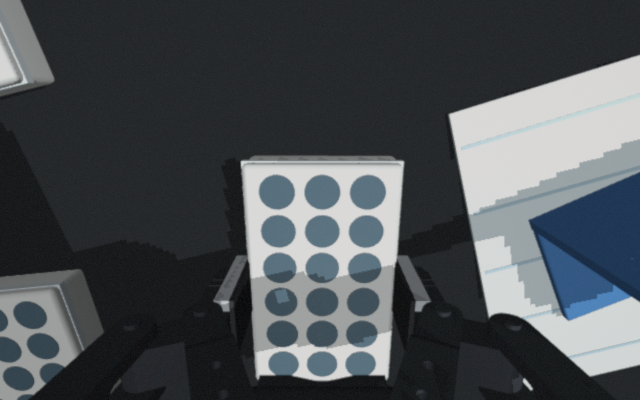

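{"method": "jog_arm", "body": {"increments": [{"slide": [0, 0, -10], "rotation": [0, 0, 0]}, {"slide": [0, 0, -25], "rotation": [0, 0, 0]}, {"slide": [0, 0, -30], "rotation": [0, 0, 7]}, {"slide": [0, 0, -30], "rotation": [0, 0, 7.05]}, {"slide": [0, 0, -30], "rotation": [0, 0, 7.05]}, {"slide": [0, 0, -30], "rotation": [0, 0, 7.05]}, {"slide": [0, 0, -30], "rotation": [0, 0, 7.05]}, {"slide": [0, 0, -30], "rotation": [0, 0, 7.05]}, {"slide": [0, 0, -30], "rotation": [0, 0, 7.05]}, {"slide": [0, 0, 0], "rotation": [0, 0, 7.05]}, {"slide": [0, 0, 0], "rotation": [0, 0, 6.95]}, {"slide": [0, 0, 0], "rotation": [0, 0, 0]}]}}

```text
time: 32.52
tool_pos: [0.5999, -0.1847, 0.2485]
tool_rot: [0.0, 0.621, 0.784, 0.0]
contact_force: [-0.7, 0.2, -2.0]
gripper_width: 0.679
```

{"method": "jog_arm", "body": {"increments": [{"slide": [17, 0.6, 0], "rotation": [0, 0, 0]}, {"slide": [33.4, 1.1, 0], "rotation": [0, 0, 0]}, {"slide": [33.4, 1.1, 0], "rotation": [0, 0, 0]}, {"slide": [33.4, 1.1, 0], "rotation": [0, 0, 0]}, {"slide": [33.4, 1.1, 0], "rotation": [0, 0, 0]}, {"slide": [33.4, 1.1, 0], "rotation": [0, 0, 0]}, {"slide": [33.4, 1.1, 0], "rotation": [0, 0, 0]}, {"slide": [33.4, 1.1, 0], "rotation": [0, 0, 0]}, {"slide": [33.4, 1.1, 0], "rotation": [0, 0, 0]}, {"slide": [33.4, 1.1, 0], "rotation": [0, 0, 0]}, {"slide": [33.4, 1.1, 0], "rotation": [0, 0, 0]}, {"slide": [33.4, 1.1, 10], "rotation": [0, 0, 0]}, {"slide": [17.3, 0.6, 20], "rotation": [0, 0, 0]}, {"slide": [0, 0, 20], "rotation": [0, 0, 0]}, {"slide": [0, 0, 10], "rotation": [0, 0, 0]}, {"slide": [0, 0, 0], "rotation": [0, 0, 0]}, {"slide": [0, 0, 0], "rotation": [0, 0, 0]}, {"slide": [0, 0, 0], "rotation": [0, 0, 0]}]}}

```text
time: 34.02
tool_pos: [0.5209, 0.2088, 0.1889]
tool_rot: [0.0, 0.62, 0.784, 0.001]
contact_force: [0.6, -0.5, -0.9]
gripper_width: 0.685
```

Run:
```python
from h import *
st(); d=grab('wrist','w20.png')
```

```text
t 34.02 tcp [520.9 208.8 188.9] th 103.33 F [ 0.6 -0.5 -0.9] gw 0.685
```

View pics/w20.png

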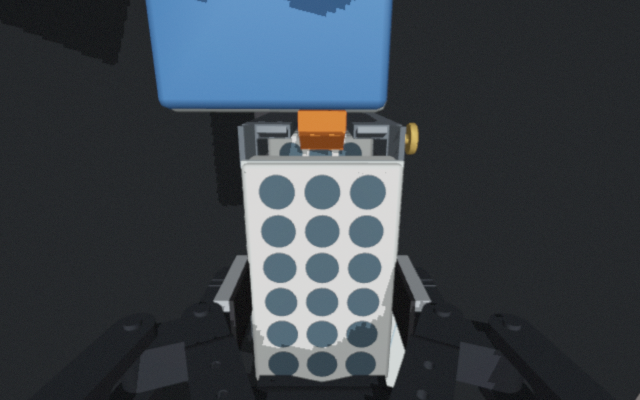

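{"method": "jog_arm", "body": {"increments": [{"slide": [0, 0, 6], "rotation": [0, 0, 0]}, {"slide": [0, 0, 6], "rotation": [0, 0, 0]}, {"slide": [0, 0, 6], "rotation": [0, 0, 0]}, {"slide": [0, 0, 6], "rotation": [0, 0, 0]}, {"slide": [0, 0, 6], "rotation": [0, 0, 0]}, {"slide": [0, 0, 6], "rotation": [0, 0, 0]}, {"slide": [0, 0, 0], "rotation": [0, 0, 0]}]}}

```text
time: 34.65
tool_pos: [0.5192, 0.2089, 0.1496]
tool_rot: [-0.001, 0.62, 0.784, -0.001]
contact_force: [0.1, -0.1, -0.9]
gripper_width: 0.686
```

{"method": "jog_arm", "body": {"increments": [{"slide": [0, 0, 5], "rotation": [0, 0, 0]}, {"slide": [0, 0, 5], "rotation": [0, 0, 0]}, {"slide": [0, 0, 5], "rotation": [0, 0, 0]}, {"slide": [0, 0, 5], "rotation": [0, 0, 0]}, {"slide": [0, 0, 5], "rotation": [0, 0, 0]}, {"slide": [0, 0, 5], "rotation": [0, 0, 0]}, {"slide": [0, 0, 5], "rotation": [0, 0, 0]}, {"slide": [0, 0, 5], "rotation": [0, 0, 0]}, {"slide": [0, 0, 5], "rotation": [0, 0, 0]}, {"slide": [0, 0, 1], "rotation": [0, 0, 0]}, {"slide": [0, 0, 0], "rotation": [0, 0, 0]}, {"slide": [0, 0, 0], "rotation": [0, 0, 0]}]}}

```text
time: 35.65
tool_pos: [0.5201, 0.209, 0.1055]
tool_rot: [-0.0, 0.62, 0.784, -0.0]
contact_force: [0.6, -0.4, 3.2]
gripper_width: 0.68
```

Run:
```python
from h import *
st(); d=grab('wrist','w21.png')
```

```text
t 35.65 tcp [520.1 209.  105.5] th 103.35 F [ 0.6 -0.4  3.2] gw 0.68
```

View pics/w21.png

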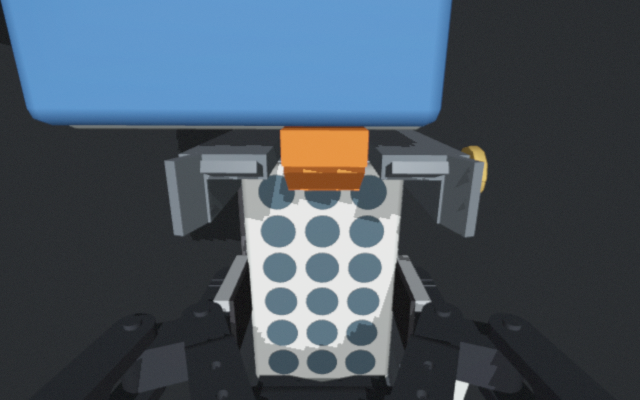

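{"method": "jog_arm", "body": {"fingers": 1, "increments": [{"slide": [0, 0, 0], "rotation": [0, 0, 0]}, {"slide": [0, 0, 0], "rotation": [0, 0, 0]}, {"slide": [0, 0, 0], "rotation": [0, 0, 0]}, {"slide": [0, 0, 0], "rotation": [0, 0, 0]}, {"slide": [0, 0, -10], "rotation": [0, 0, 0]}, {"slide": [0, 0, -20], "rotation": [0, 0, 0]}, {"slide": [0, 0, -30], "rotation": [0, 0, 0]}, {"slide": [0, 0, -30], "rotation": [0, 0, 0]}, {"slide": [0, 0, -30], "rotation": [0, 0, 0]}, {"slide": [0, 0, -30], "rotation": [0, 0, 0]}, {"slide": [0, 0, 0], "rotation": [0, 0, 0]}, {"slide": [0, 0, 0], "rotation": [0, 0, 0]}]}}

```text
time: 36.7
tool_pos: [0.5215, 0.2095, 0.2594]
tool_rot: [0.002, 0.62, 0.784, 0.002]
contact_force: [-0.1, 0.1, -0.5]
gripper_width: 1.0
```

Run:
```python
from h import *
d=grab('wrist','w22.png'); trays('top'); st()
```

```text
tray 0.87 [370. 162. 389. 187.] mean [ 618.3 -330.8] c [ 618.1 -330.9] 102.5 59.9 long-ang 172.3
tray 0.87 [363. 205. 384. 232.] mean [ 446.1 -299.7] c [ 446.5 -299.6] 98.8 56.5 long-ang 177.4
tray 0.55 [233. 188. 248. 207.] mean [543.8 196.6] c [543.9 196. ] 68.0 40.3 long-ang 13.8
tray 0.21 [377. 237. 430. 279.] mean [ 292.8 -406.7] c [ 292.1 -406.5] 208.4 63.3 long-ang 117.6
t 36.85 tcp [519.5 208.9 254.2] th 103.35 F [-0.1 -0.9  0.1] gw 1.001
```

View pics/w22.png

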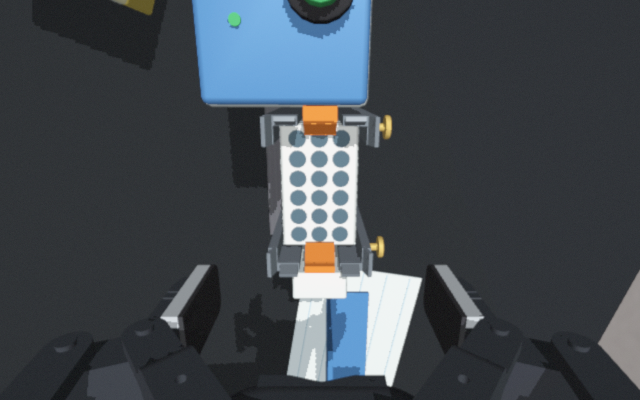

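{"method": "jog_arm", "body": {"increments": [{"slide": [-17, -6.7, 0], "rotation": [0, 0, 0]}, {"slide": [-34, -13.3, 0], "rotation": [0, 0, 0]}, {"slide": [-34, -13.3, 0], "rotation": [0, 0, 0]}, {"slide": [-34, -13.3, 0], "rotation": [0, 0, 0]}, {"slide": [-34, -13.3, 0], "rotation": [0, 0, 0]}, {"slide": [-34, -13.3, 0], "rotation": [0, 0, 0]}, {"slide": [-34, -13.3, 0], "rotation": [0, 0, 0]}, {"slide": [-34, -13.3, 0], "rotation": [0, 0, 0]}, {"slide": [-34, -13.3, 0], "rotation": [0, 0, 0]}, {"slide": [-34, -13.3, 0], "rotation": [0, 0, 0]}, {"slide": [-34, -13.3, 0], "rotation": [0, 0, 0]}, {"slide": [-34, -13.3, 0], "rotation": [0, 0, 0]}, {"slide": [-34, -13.3, 0], "rotation": [0, 0, 0]}, {"slide": [-34, -13.3, 0], "rotation": [0, 0, 0]}, {"slide": [-16.7, -6.9, 0], "rotation": [0, 0, 0]}, {"slide": [0, 0, 10], "rotation": [0, 0, -6.7]}, {"slide": [0, 0, 20], "rotation": [0, 0, -6.75]}, {"slide": [0, 0, 20], "rotation": [0, 0, -6.75]}, {"slide": [0, 0, 20], "rotation": [0, 0, -6.75]}, {"slide": [0, 0, 20], "rotation": [0, 0, -6.75]}]}}

```text
time: 38.52
tool_pos: [0.4475, -0.296, 0.1628]
tool_rot: [-0.002, 0.364, 0.932, 0.001]
contact_force: [0.7, 0.8, -0.3]
gripper_width: 1.002
```

{"method": "jog_arm", "body": {"increments": [{"slide": [0, 0, 15], "rotation": [0, 0, -6.75]}, {"slide": [0, 0, 5], "rotation": [0, 0, -6.75]}, {"slide": [0, 0, 0], "rotation": [0, 0, -6.75]}, {"slide": [0, 0, 0], "rotation": [0, 0, -6.75]}, {"slide": [0, 0, 0], "rotation": [0, 0, -6.75]}, {"slide": [0, 0, 0], "rotation": [0, 0, -6.75]}, {"slide": [0, 0, 0], "rotation": [0, 0, 0]}, {"slide": [0, 0, 0], "rotation": [0, 0, 0]}, {"slide": [0, 0, 0], "rotation": [0, 0, 0]}]}}

```text
time: 39.27
tool_pos: [0.4481, -0.2963, 0.1448]
tool_rot: [-0.001, 0.023, 1.0, 0.001]
contact_force: [0.4, 0.6, -0.1]
gripper_width: 0.998
```

Run:
```python
from h import *
grab('wrist');d=grab('wrist','w23.png');wtray(d,(320,200),name='w23m.png'); st()
```

```text
blob [ 278  126   82  126 9597] mean [ 446.2 -297.3] c [ 449.  -297.5] 101.4 60.9 ang 179.51
t 39.37 tcp [ 448.4 -296.5  145.3] th 177.46 F [-0.2  0.  -0.3] gw 0.996
```

View pics/w23m.png

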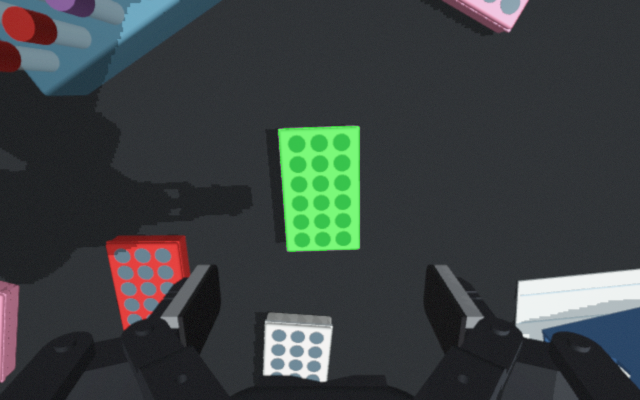

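{"method": "jog_arm", "body": {"increments": [{"slide": [-1.1, -1, 0], "rotation": [0, 0, -1.9]}, {"slide": [0, 0, 15], "rotation": [0, 0, 0]}, {"slide": [0, 0, 30], "rotation": [0, 0, 0]}, {"slide": [0, 0, 30], "rotation": [0, 0, 0]}, {"slide": [0, 0, 30], "rotation": [0, 0, 0]}, {"slide": [0, 0, 18], "rotation": [0, 0, 0]}, {"slide": [0, 0, 10], "rotation": [0, 0, 0]}, {"slide": [0, 0, 5], "rotation": [0, 0, 0]}, {"slide": [0, 0, 3], "rotation": [0, 0, 0]}, {"slide": [0, 0, 2], "rotation": [0, 0, 0]}, {"slide": [0, 0, 0], "rotation": [0, 0, 0]}, {"slide": [0, 0, 0], "rotation": [0, 0, 0]}]}}

```text
time: 40.37
tool_pos: [0.4505, -0.2985, 0.0041]
tool_rot: [0.001, 0.005, 1.0, -0.001]
contact_force: [-0.5, -0.2, 0.0]
gripper_width: 0.999
```

{"method": "jog_arm", "body": {"fingers": 0, "increments": [{"slide": [0, 0, 0], "rotation": [0, 0, 0]}, {"slide": [0, 0, 0], "rotation": [0, 0, 0]}, {"slide": [0, 0, 0], "rotation": [0, 0, 0]}, {"slide": [0, 0, 0], "rotation": [0, 0, 0]}, {"slide": [0, 0, 0], "rotation": [0, 0, 0]}, {"slide": [0, 0, 0], "rotation": [0, 0, 0]}]}}

```text
time: 40.87
tool_pos: [0.4505, -0.2985, 0.0041]
tool_rot: [0.001, 0.005, 1.0, -0.001]
contact_force: [0.1, 0.1, 6.1]
gripper_width: 0.684
```

Run:
```python
from h import *
held(name='w24.png')
```

```text
t 40.92 tcp [ 450.6 -298.6    4.1] th 179.44 F [ 0.  -0.3  6.9] gw 0.681
row 156
edge 3.129032776759331 lat -0.3
```

View pics/w24.png

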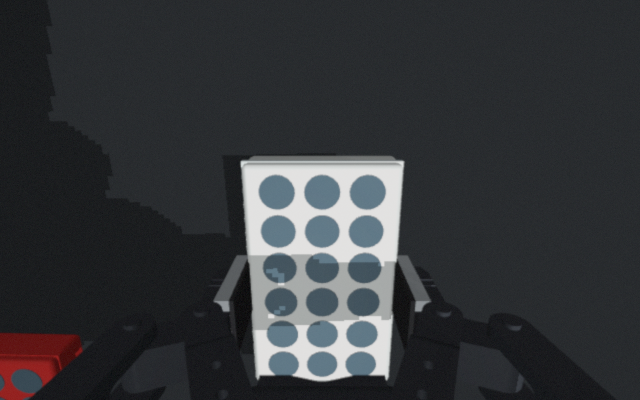

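{"method": "jog_arm", "body": {"increments": [{"slide": [0, 0, -10], "rotation": [0, 0, 0]}, {"slide": [0, 0, -25], "rotation": [0, 0, 0]}, {"slide": [0, 0, -30], "rotation": [0, 0, 6.9]}, {"slide": [0, 0, -30], "rotation": [0, 0, 6.92]}, {"slide": [0, 0, -30], "rotation": [0, 0, 6.92]}, {"slide": [0, 0, -30], "rotation": [0, 0, 6.92]}, {"slide": [0, 0, -30], "rotation": [0, 0, 6.92]}, {"slide": [0, 0, -30], "rotation": [0, 0, 6.92]}, {"slide": [0, 0, -30], "rotation": [0, 0, 6.92]}, {"slide": [0, 0, 0], "rotation": [0, 0, 6.92]}, {"slide": [0, 0, 0], "rotation": [0, 0, 6.92]}, {"slide": [0, 0, 0], "rotation": [0, 0, 6.92]}, {"slide": [0, 0, 0], "rotation": [0, 0, 6.92]}, {"slide": [0, 0, 0], "rotation": [0, 0, 0]}]}}

```text
time: 42.08
tool_pos: [0.4492, -0.2974, 0.2476]
tool_rot: [-0.001, 0.621, 0.784, 0.0]
contact_force: [-0.4, -0.6, -0.5]
gripper_width: 0.686
```

{"method": "jog_arm", "body": {"increments": [{"slide": [17, 6.6, 0], "rotation": [0, 0, 0]}, {"slide": [34.1, 13.2, 0], "rotation": [0, 0, 0]}, {"slide": [34.1, 13.2, 0], "rotation": [0, 0, 0]}, {"slide": [34.1, 13.2, 0], "rotation": [0, 0, 0]}, {"slide": [34.1, 13.2, 0], "rotation": [0, 0, 0]}, {"slide": [34.1, 13.2, 0], "rotation": [0, 0, 0]}, {"slide": [34.1, 13.2, 0], "rotation": [0, 0, 0]}, {"slide": [34.1, 13.2, 0], "rotation": [0, 0, 0]}, {"slide": [34.1, 13.2, 0], "rotation": [0, 0, 0]}, {"slide": [34.1, 13.2, 0], "rotation": [0, 0, 0]}, {"slide": [34.1, 13.2, 0], "rotation": [0, 0, 0]}, {"slide": [34.1, 13.2, 0], "rotation": [0, 0, 0]}, {"slide": [34.1, 13.2, 0], "rotation": [0, 0, 0]}, {"slide": [34.1, 13.2, 10], "rotation": [0, 0, 0]}, {"slide": [17.1, 7.1, 20], "rotation": [0, 0, 0]}, {"slide": [0, 0, 20], "rotation": [0, 0, 0]}, {"slide": [0, 0, 10], "rotation": [0, 0, 0]}, {"slide": [0, 0, 0], "rotation": [0, 0, 0]}, {"slide": [0, 0, 0], "rotation": [0, 0, 0]}, {"slide": [0, 0, 0], "rotation": [0, 0, 0]}]}}

```text
time: 43.75
tool_pos: [0.5204, 0.2089, 0.1891]
tool_rot: [0.001, 0.62, 0.784, 0.001]
contact_force: [0.5, 0.2, -0.5]
gripper_width: 0.683
```

Run:
```python
from h import *
st(); d=grab('wrist','w25.png')
```

```text
t 43.75 tcp [520.4 208.9 189.1] th 103.33 F [ 0.5  0.2 -0.5] gw 0.683
```

View pics/w25.png

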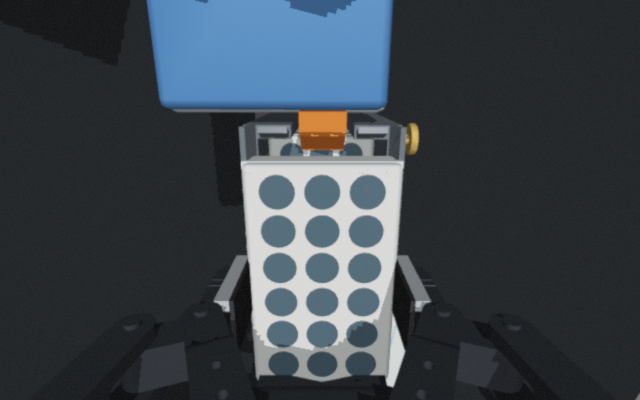

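{"method": "jog_arm", "body": {"increments": [{"slide": [0, 0.5, 6], "rotation": [0, 0, 0]}, {"slide": [0, 0, 6], "rotation": [0, 0, 0]}, {"slide": [0, 0, 6], "rotation": [0, 0, 0]}, {"slide": [0, 0, 6], "rotation": [0, 0, 0]}, {"slide": [0, 0, 6], "rotation": [0, 0, 0]}, {"slide": [0, 0, 6], "rotation": [0, 0, 0]}, {"slide": [0, 0, 0], "rotation": [0, 0, 0]}]}}

```text
time: 44.38
tool_pos: [0.5192, 0.2093, 0.1497]
tool_rot: [-0.001, 0.62, 0.784, -0.001]
contact_force: [-0.0, -0.1, -1.3]
gripper_width: 0.677
```

{"method": "jog_arm", "body": {"increments": [{"slide": [0, 0, 5], "rotation": [0, 0, 0]}, {"slide": [0, 0, 5], "rotation": [0, 0, 0]}, {"slide": [0, 0, 5], "rotation": [0, 0, 0]}, {"slide": [0, 0, 5], "rotation": [0, 0, 0]}, {"slide": [0, 0, 5], "rotation": [0, 0, 0]}, {"slide": [0, 0, 5], "rotation": [0, 0, 0]}, {"slide": [0, 0, 5], "rotation": [0, 0, 0]}, {"slide": [0, 0, 5], "rotation": [0, 0, 0]}, {"slide": [0, 0, 5], "rotation": [0, 0, 0]}, {"slide": [0, 0, 1], "rotation": [0, 0, 0]}, {"slide": [0, 0, 0], "rotation": [0, 0, 0]}, {"slide": [0, 0, 0], "rotation": [0, 0, 0]}]}}

```text
time: 45.38
tool_pos: [0.5201, 0.2095, 0.1055]
tool_rot: [-0.0, 0.62, 0.784, -0.0]
contact_force: [1.4, -0.7, 3.5]
gripper_width: 0.681
```

Run:
```python
from h import *
st(); d=grab('wrist','w26.png')
```

```text
t 45.38 tcp [520.1 209.5 105.5] th 103.35 F [ 1.4 -0.7  3.5] gw 0.681
```

View pics/w26.png

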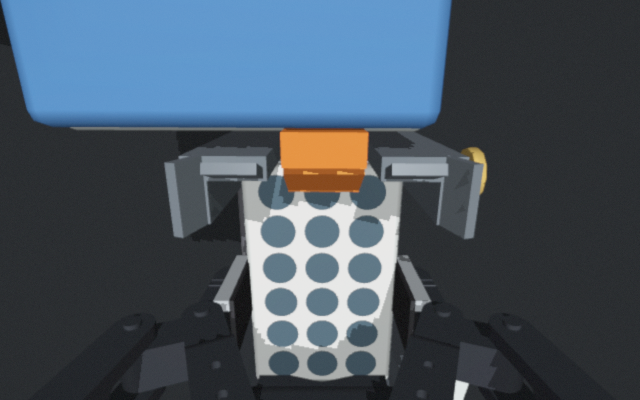

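{"method": "jog_arm", "body": {"fingers": 1, "increments": [{"slide": [0, 0, 0], "rotation": [0, 0, 0]}, {"slide": [0, 0, 0], "rotation": [0, 0, 0]}, {"slide": [0, 0, 0], "rotation": [0, 0, 0]}, {"slide": [0, 0, 0], "rotation": [0, 0, 0]}, {"slide": [0, 0, -10], "rotation": [0, 0, 0]}, {"slide": [0, 0, -20], "rotation": [0, 0, 0]}, {"slide": [0, 0, -30], "rotation": [0, 0, 0]}, {"slide": [0, 0, -30], "rotation": [0, 0, 0]}, {"slide": [0, 0, -30], "rotation": [0, 0, 0]}, {"slide": [0, 0, -30], "rotation": [0, 0, 0]}, {"slide": [0, 0, 0], "rotation": [0, 0, 0]}, {"slide": [0, 0, 0], "rotation": [0, 0, 0]}]}}

```text
time: 46.43
tool_pos: [0.5215, 0.2099, 0.2594]
tool_rot: [0.002, 0.62, 0.784, 0.002]
contact_force: [0.9, 0.3, -1.0]
gripper_width: 1.0
```

Run:
```python
from h import *
d=grab('wrist','w27.png'); trays('top'); st()
```

```text
tray 0.83 [372. 161. 388. 188.] mean [ 618.6 -331.3] c [ 618.6 -330.9] 102.5 60.7 long-ang 172.9
tray 0.65 [234. 187. 251. 206.] mean [544.7 197.5] c [544.5 196.1] 65.2 42.2 long-ang 13.6
t 46.58 tcp [519.4 209.3 254.2] th 103.34 F [ 0.1  0.1 -0.4] gw 1.001
```

View pics/w27.png

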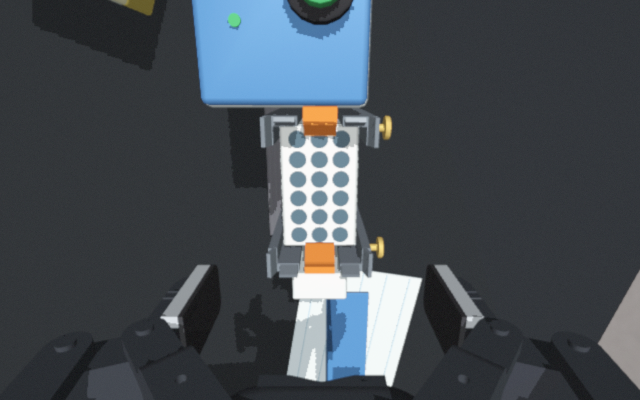

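{"method": "jog_arm", "body": {"increments": [{"slide": [-18.2, -0.8, 0], "rotation": [0, 0, 0]}, {"slide": [-36.4, -1.7, 0], "rotation": [0, 0, 0]}, {"slide": [-36.4, -1.7, 0], "rotation": [0, 0, 0]}, {"slide": [-36.4, -1.7, 0], "rotation": [0, 0, 0]}, {"slide": [-36.4, -1.7, 0], "rotation": [0, 0, 0]}, {"slide": [-36.4, -1.7, 0], "rotation": [0, 0, 0]}, {"slide": [-36.4, -1.7, 0], "rotation": [0, 0, 0]}, {"slide": [-36.4, -1.7, 0], "rotation": [0, 0, 0]}, {"slide": [-36.4, -1.7, 0], "rotation": [0, 0, 0]}, {"slide": [-36.4, -1.7, 0], "rotation": [0, 0, 0]}, {"slide": [-36.4, -1.7, 0], "rotation": [0, 0, 0]}, {"slide": [-36.4, -1.7, 0], "rotation": [0, 0, 0]}, {"slide": [-36.4, -1.7, 0], "rotation": [0, 0, 0]}, {"slide": [-36.4, -1.7, 0], "rotation": [0, 0, 0]}, {"slide": [-36.4, -1.7, 0], "rotation": [0, 0, 0]}, {"slide": [-18.9, -0.9, 0], "rotation": [0, 0, 0]}, {"slide": [0, 0, 10], "rotation": [0, 0, -6.97]}, {"slide": [0, 0, 20], "rotation": [0, 0, -6.97]}, {"slide": [0, 0, 20], "rotation": [0, 0, -6.97]}, {"slide": [0, 0, 20], "rotation": [0, 0, -6.97]}]}}

```text
time: 48.25
tool_pos: [0.6207, -0.328, 0.1826]
tool_rot: [-0.002, 0.41, 0.912, 0.0]
contact_force: [0.1, 0.7, -0.7]
gripper_width: 0.997
```

{"method": "jog_arm", "body": {"increments": [{"slide": [0, 0, 20], "rotation": [0, 0, -6.97]}, {"slide": [0, 0, 15], "rotation": [0, 0, -6.97]}, {"slide": [0, 0, 5], "rotation": [0, 0, -6.97]}, {"slide": [0, 0, 0], "rotation": [0, 0, -6.97]}, {"slide": [0, 0, 0], "rotation": [0, 0, -6.97]}, {"slide": [0, 0, 0], "rotation": [0, 0, -6.97]}, {"slide": [0, 0, 0], "rotation": [0, 0, 0]}, {"slide": [0, 0, 0], "rotation": [0, 0, 0]}, {"slide": [0, 0, 0], "rotation": [0, 0, 0]}]}}

```text
time: 49.0
tool_pos: [0.6211, -0.3279, 0.1445]
tool_rot: [-0.001, 0.062, 0.998, 0.001]
contact_force: [0.5, -1.0, -0.0]
gripper_width: 0.997
```

Run:
```python
from h import *
grab('wrist');d=grab('wrist','w28.png');wtray(d,(320,200),name='w28m.png'); st()
```

```text
blob [ 280  128   81  123 9489] mean [ 619.7 -329.2] c [ 622.4 -329.5] 100.1 60.9 ang 172.91
t 49.1 tcp [ 621.4 -328.1  145.2] th 172.95 F [ 0.2  1.  -0.2] gw 1.003
```

View pics/w28m.png

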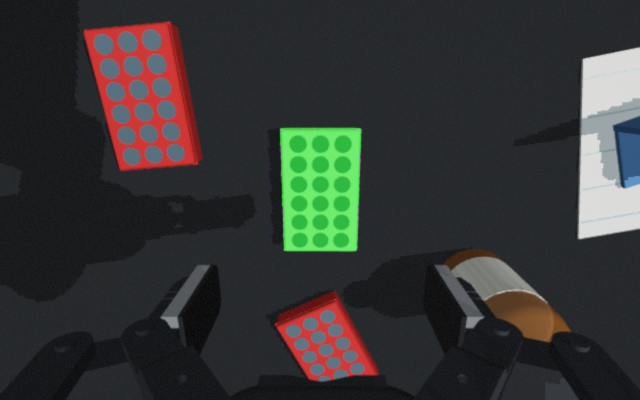

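{"method": "jog_arm", "body": {"increments": [{"slide": [-1, -1.2, 0], "rotation": [0, 0, 0]}, {"slide": [0, 0, 15], "rotation": [0, 0, 0]}, {"slide": [0, 0, 30], "rotation": [0, 0, 0]}, {"slide": [0, 0, 30], "rotation": [0, 0, 0]}, {"slide": [0, 0, 30], "rotation": [0, 0, 0]}, {"slide": [0, 0, 18], "rotation": [0, 0, 0]}, {"slide": [0, 0, 10], "rotation": [0, 0, 0]}, {"slide": [0, 0, 5], "rotation": [0, 0, 0]}, {"slide": [0, 0, 3], "rotation": [0, 0, 0]}, {"slide": [0, 0, 2], "rotation": [0, 0, 0]}, {"slide": [0, 0, 0], "rotation": [0, 0, 0]}, {"slide": [0, 0, 0], "rotation": [0, 0, 0]}]}}

```text
time: 50.1
tool_pos: [0.6235, -0.3302, 0.0045]
tool_rot: [0.001, 0.061, 0.998, -0.001]
contact_force: [-0.6, 0.1, -0.7]
gripper_width: 1.003
```

{"method": "jog_arm", "body": {"fingers": 0, "increments": [{"slide": [0, 0, 0], "rotation": [0, 0, 0]}, {"slide": [0, 0, 0], "rotation": [0, 0, 0]}, {"slide": [0, 0, 0], "rotation": [0, 0, 0]}, {"slide": [0, 0, 0], "rotation": [0, 0, 0]}, {"slide": [0, 0, 0], "rotation": [0, 0, 0]}, {"slide": [0, 0, 0], "rotation": [0, 0, 0]}]}}

```text
time: 50.6
tool_pos: [0.6234, -0.3301, 0.0043]
tool_rot: [0.001, 0.061, 0.998, -0.001]
contact_force: [-0.9, 0.1, 5.3]
gripper_width: 0.686
```

Run:
```python
from h import *
held(name='w29.png')
```

```text
t 50.65 tcp [ 623.4 -330.1    4.3] th 173.04 F [ 0.1 -0.5  5.9] gw 0.682
row 162
edge 0.863236891124977 lat -0.2
```

View pics/w29.png

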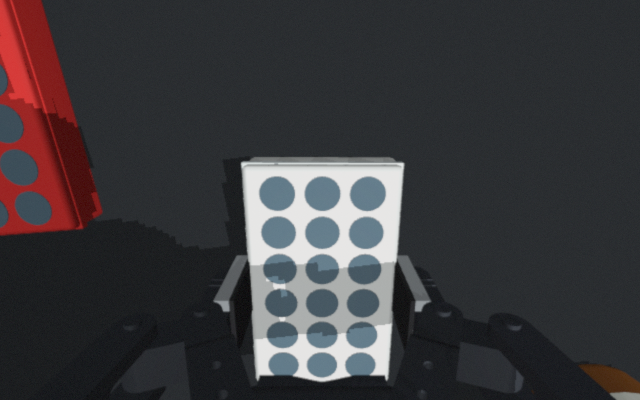

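{"method": "jog_arm", "body": {"increments": [{"slide": [0, 0, -10], "rotation": [0, 0, 0]}, {"slide": [0, 0, -25], "rotation": [0, 0, 0]}, {"slide": [0, 0, -30], "rotation": [0, 0, 6.97]}, {"slide": [0, 0, -30], "rotation": [0, 0, 6.97]}, {"slide": [0, 0, -30], "rotation": [0, 0, 6.97]}, {"slide": [0, 0, -30], "rotation": [0, 0, 6.97]}, {"slide": [0, 0, -30], "rotation": [0, 0, 6.97]}, {"slide": [0, 0, -30], "rotation": [0, 0, 6.97]}, {"slide": [0, 0, -30], "rotation": [0, 0, 6.97]}, {"slide": [0, 0, 0], "rotation": [0, 0, 6.97]}, {"slide": [0, 0, 0], "rotation": [0, 0, 6.97]}, {"slide": [0, 0, 0], "rotation": [0, 0, 6.97]}, {"slide": [0, 0, 0], "rotation": [0, 0, 0]}]}}

```text
time: 51.73
tool_pos: [0.6221, -0.3292, 0.2475]
tool_rot: [-0.001, 0.621, 0.784, -0.0]
contact_force: [-0.4, -0.2, -0.7]
gripper_width: 0.678
```

{"method": "jog_arm", "body": {"increments": [{"slide": [18.2, 0.8, 0], "rotation": [0, 0, 0]}, {"slide": [36.5, 1.6, 0], "rotation": [0, 0, 0]}, {"slide": [36.5, 1.6, 0], "rotation": [0, 0, 0]}, {"slide": [36.5, 1.6, 0], "rotation": [0, 0, 0]}, {"slide": [36.5, 1.6, 0], "rotation": [0, 0, 0]}, {"slide": [36.5, 1.6, 0], "rotation": [0, 0, 0]}, {"slide": [36.5, 1.6, 0], "rotation": [0, 0, 0]}, {"slide": [36.5, 1.6, 0], "rotation": [0, 0, 0]}, {"slide": [36.5, 1.6, 0], "rotation": [0, 0, 0]}, {"slide": [36.5, 1.6, 0], "rotation": [0, 0, 0]}, {"slide": [36.5, 1.6, 0], "rotation": [0, 0, 0]}, {"slide": [36.5, 1.6, 0], "rotation": [0, 0, 0]}, {"slide": [36.5, 1.6, 0], "rotation": [0, 0, 0]}, {"slide": [36.5, 1.6, 0], "rotation": [0, 0, 0]}, {"slide": [36.5, 1.6, 10], "rotation": [0, 0, 0]}, {"slide": [18.8, 1.3, 20], "rotation": [0, 0, 0]}, {"slide": [0, 0, 20], "rotation": [0, 0, 0]}, {"slide": [0, 0, 10], "rotation": [0, 0, 0]}, {"slide": [0, 0, 0], "rotation": [0, 0, 0]}, {"slide": [0, 0, 0], "rotation": [0, 0, 0]}]}}

```text
time: 53.4
tool_pos: [0.5195, 0.2087, 0.1872]
tool_rot: [-0.0, 0.62, 0.785, -0.001]
contact_force: [0.7, 0.0, -0.5]
gripper_width: 0.683
```

Run:
```python
from h import *
grab('wrist');d=grab('wrist','w30.png');st()
```

```text
t 53.5 tcp [520.8 208.8 189.2] th 103.32 F [ 0.2 -1.  -0.5] gw 0.686
```

View pics/w30.png

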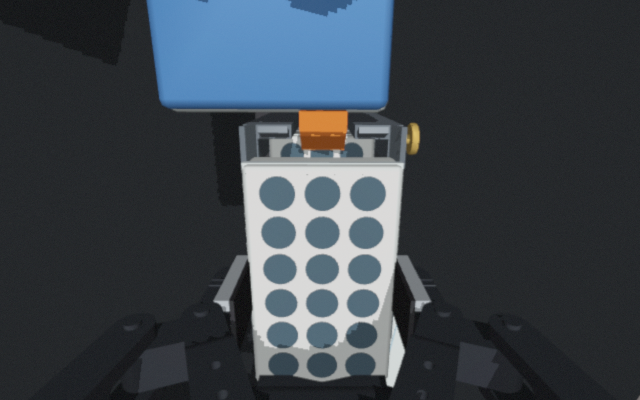

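{"method": "jog_arm", "body": {"increments": [{"slide": [0, 0, 6], "rotation": [0, 0, 0]}, {"slide": [0, 0, 6], "rotation": [0, 0, 0]}, {"slide": [0, 0, 6], "rotation": [0, 0, 0]}, {"slide": [0, 0, 6], "rotation": [0, 0, 0]}, {"slide": [0, 0, 6], "rotation": [0, 0, 0]}, {"slide": [0, 0, 6], "rotation": [0, 0, 0]}, {"slide": [0, 0, 0], "rotation": [0, 0, 0]}]}}

```text
time: 54.08
tool_pos: [0.5188, 0.209, 0.1497]
tool_rot: [-0.001, 0.62, 0.784, -0.001]
contact_force: [0.2, 0.2, -1.3]
gripper_width: 0.676
```

{"method": "jog_arm", "body": {"increments": [{"slide": [0, 0, 5], "rotation": [0, 0, 0]}, {"slide": [0, 0, 5], "rotation": [0, 0, 0]}, {"slide": [0, 0, 5], "rotation": [0, 0, 0]}, {"slide": [0, 0, 5], "rotation": [0, 0, 0]}, {"slide": [0, 0, 5], "rotation": [0, 0, 0]}, {"slide": [0, 0, 5], "rotation": [0, 0, 0]}, {"slide": [0, 0, 5], "rotation": [0, 0, 0]}, {"slide": [0, 0, 4], "rotation": [0, 0, 0]}, {"slide": [0, 0, 2], "rotation": [0, 0, 0]}, {"slide": [0, 0, 0], "rotation": [0, 0, 0]}, {"slide": [0, 0, 0], "rotation": [0, 0, 0]}, {"slide": [0, 0, 0], "rotation": [0, 0, 0]}]}}

```text
time: 55.08
tool_pos: [0.52, 0.2093, 0.1109]
tool_rot: [0.0, 0.62, 0.784, -0.0]
contact_force: [2.5, 0.1, 4.0]
gripper_width: 0.681
```

Run:
```python
from h import *
st(); d=grab('wrist','w31.png')
```

```text
t 55.08 tcp [520.  209.3 110.9] th 103.35 F [2.5 0.1 4. ] gw 0.681
```

View pics/w31.png

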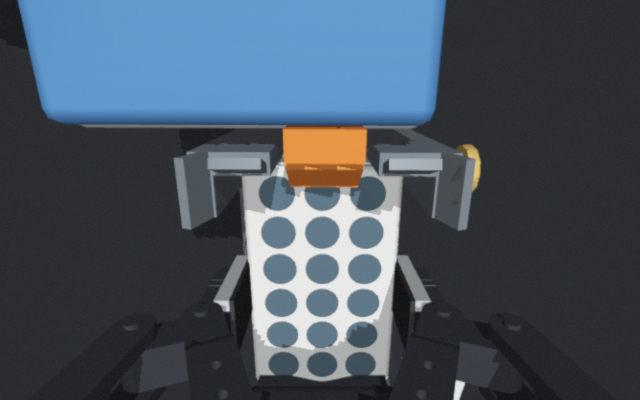

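{"method": "jog_arm", "body": {"increments": [{"slide": [0, 0, 1.5], "rotation": [0, 0, 0]}, {"slide": [0, 0, 0], "rotation": [0, 0, 0]}, {"slide": [0, 0, 0], "rotation": [0, 0, 0]}]}}

```text
time: 55.38
tool_pos: [0.5199, 0.2093, 0.1093]
tool_rot: [0.0, 0.62, 0.785, 0.0]
contact_force: [3.0, -0.9, 3.6]
gripper_width: 0.683
```

{"method": "jog_arm", "body": {"fingers": 1, "increments": [{"slide": [0, 0, 0], "rotation": [0, 0, 0]}, {"slide": [0, 0, 0], "rotation": [0, 0, 0]}, {"slide": [0, 0, 0], "rotation": [0, 0, 0]}, {"slide": [0, 0, 0], "rotation": [0, 0, 0]}, {"slide": [0, 0, -10], "rotation": [0, 0, 0]}, {"slide": [0, 0, -20], "rotation": [0, 0, 0]}, {"slide": [0, 0, -30], "rotation": [0, 0, 0]}, {"slide": [0, 0, -30], "rotation": [0, 0, 0]}, {"slide": [0, 0, -30], "rotation": [0, 0, 0]}, {"slide": [0, 0, -30], "rotation": [0, 0, 0]}, {"slide": [0, 0, 0], "rotation": [0, 0, 0]}, {"slide": [0, 0, 0], "rotation": [0, 0, 0]}]}}

```text
time: 56.38
tool_pos: [0.521, 0.2097, 0.2629]
tool_rot: [0.002, 0.62, 0.784, 0.002]
contact_force: [-0.4, -0.2, -0.2]
gripper_width: 1.0
```

Run:
```python
from h import *
d=grab('wrist','w32.png'); T=grab('top','top2.png'); trays('top',d=T); st()
```

```text
tray 0.58 [181. 252. 208. 291.] mean [262.1 368.5] c [264.1 366. ] 132.6 104.4 long-ang 172.4
tray 0.54 [237. 188. 249. 206.] mean [545.4 197.5] c [544.9 196.2] 68.0 43.2 long-ang 12.6
t 56.53 tcp [519.  209.1 257.7] th 103.34 F [0.3 0.1 0.2] gw 1.0
```

View pics/w32.png

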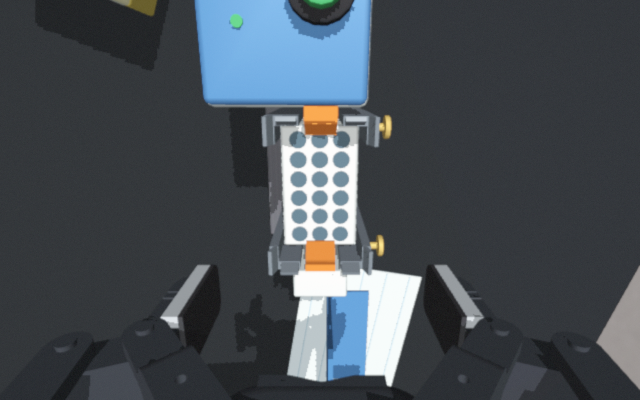

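View pics/top2.png

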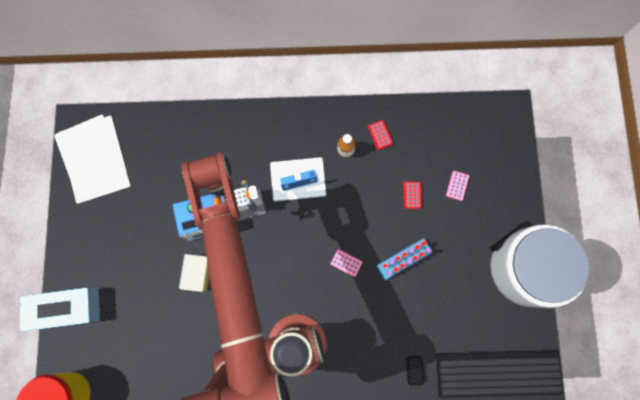

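{"method": "jog_arm", "body": {"increments": [{"slide": [-17.2, 3.3, 0], "rotation": [0, 0, 0]}, {"slide": [-34.5, 6.6, 0], "rotation": [0, 0, 0]}, {"slide": [-34.5, 6.6, 0], "rotation": [0, 0, 0]}, {"slide": [-34.5, 6.6, 0], "rotation": [0, 0, 0]}, {"slide": [-34.5, 6.6, 0], "rotation": [0, 0, 0]}, {"slide": [-34.5, 6.6, 0], "rotation": [0, 0, 0]}, {"slide": [-34.5, 6.6, 0], "rotation": [0, 0, 0]}, {"slide": [-17.5, 3, 0], "rotation": [0, 0, -6.9]}, {"slide": [0, 0, 0], "rotation": [0, 0, -6.9]}, {"slide": [0, 0, 0], "rotation": [0, 0, -6.9]}, {"slide": [0, 0, 0], "rotation": [0, 0, -6.9]}, {"slide": [0, 0, 0], "rotation": [0, 0, -6.9]}, {"slide": [0, 0, 0], "rotation": [0, 0, -6.9]}, {"slide": [0, 0, 0], "rotation": [0, 0, -6.9]}, {"slide": [0, 0, 0], "rotation": [0, 0, -6.9]}, {"slide": [0, 0, 0], "rotation": [0, 0, -6.9]}, {"slide": [0, 0, 10], "rotation": [0, 0, -6.9]}, {"slide": [0, 0, 20], "rotation": [0, 0, -6.9]}, {"slide": [0, 0, 20], "rotation": [0, 0, -6.9]}, {"slide": [0, 0, 0], "rotation": [0, 0, -7.1]}]}}

```text
time: 58.2
tool_pos: [0.6166, -0.0148, 0.2016]
tool_rot: [-0.006, -0.118, 0.993, 0.002]
contact_force: [-1.1, 1.4, -1.3]
gripper_width: 1.002
```

{"method": "jog_arm", "body": {"increments": [{"slide": [0, 0, 0], "rotation": [0, 0, 0]}, {"slide": [0, 0, 0], "rotation": [0, 0, 0]}, {"slide": [0, 0, 0], "rotation": [0, 0, 0]}]}}

```text
time: 58.45
tool_pos: [0.6203, -0.0153, 0.2092]
tool_rot: [-0.0, -0.114, 0.993, 0.0]
contact_force: [-0.1, 0.1, -0.3]
gripper_width: 1.0
```

Run:
```python
from h import *
grab('wrist');d=grab('wrist','w33.png');st()
```

```text
t 58.55 tcp [620.6 -15.3 210. ] th -166.85 F [ 0.1  0.5 -0.3] gw 1.003
```

View pics/w33.png

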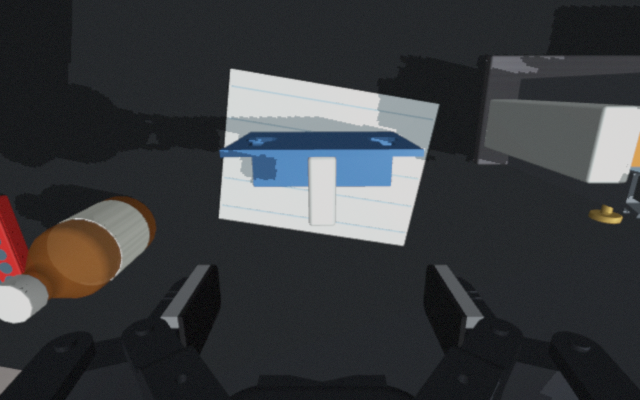

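{"method": "jog_arm", "body": {"increments": [{"slide": [1.3, 0, 10], "rotation": [0, 0, -0.1]}, {"slide": [0, 0, 25], "rotation": [0, 0, 0]}, {"slide": [0, 0, 25], "rotation": [0, 0, 0]}, {"slide": [0, 0, 25], "rotation": [0, 0, 0]}, {"slide": [0, 0, 20], "rotation": [0, 0, 0]}, {"slide": [0, 0, 12], "rotation": [0, 0, 0]}, {"slide": [0, 0, 7], "rotation": [0, 0, 0]}, {"slide": [0, 0, 4], "rotation": [0, 0, 0]}, {"slide": [0, 0, 0], "rotation": [0, 0, 0]}, {"slide": [0, 0, 0], "rotation": [0, 0, 0]}, {"slide": [0, 0, 0], "rotation": [0, 0, 0]}]}}

```text
time: 59.47
tool_pos: [0.6202, -0.0157, 0.083]
tool_rot: [0.001, -0.116, 0.993, -0.0]
contact_force: [-1.2, -1.5, 0.2]
gripper_width: 0.997
```

{"method": "jog_arm", "body": {"fingers": 0, "increments": [{"slide": [0, 0, 0], "rotation": [0, 0, 0]}, {"slide": [0, 0, 0], "rotation": [0, 0, 0]}, {"slide": [0, 0, 0], "rotation": [0, 0, 0]}, {"slide": [0, 0, 0], "rotation": [0, 0, 0]}, {"slide": [0, 0, 0], "rotation": [0, 0, 0]}, {"slide": [0, 0, 0], "rotation": [0, 0, 0]}, {"slide": [0, 0, 0], "rotation": [0, 0, 0]}, {"slide": [0, 0, 0], "rotation": [0, 0, 0]}, {"slide": [0, 0, 0], "rotation": [0, 0, 0]}, {"slide": [0, 0, 0], "rotation": [0, 0, 0]}]}}

```text
time: 60.3
tool_pos: [0.6194, -0.0157, 0.0816]
tool_rot: [0.0, -0.116, 0.993, -0.0]
contact_force: [1.6, -0.9, 0.7]
gripper_width: 0.224
```

Run:
```python
from h import *
d=grab('wrist','w34.png');st()
```

```text
t 60.35 tcp [619.4 -15.7  81.6] th -166.66 F [ 0.4 -1.4  1.3] gw 0.219
```

View pics/w34.png

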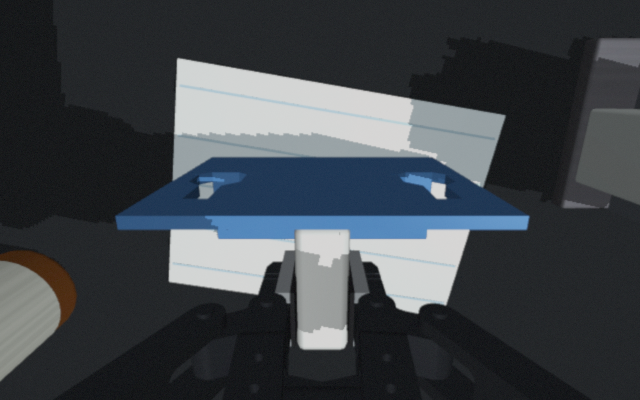

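{"method": "jog_arm", "body": {"increments": [{"slide": [0, 0, -6], "rotation": [0, 0, 0]}, {"slide": [0, 0, -16], "rotation": [0, 0, 0]}, {"slide": [0, 0, -22], "rotation": [0, 0, 0]}, {"slide": [0, 0, -22], "rotation": [0, 0, 0]}, {"slide": [0, 0, -22], "rotation": [0, 0, 0]}, {"slide": [-20, 20, 0], "rotation": [0, 0, 0]}, {"slide": [-20, 20, 0], "rotation": [0, 0, 0]}, {"slide": [-20, 20, 0], "rotation": [0, 0, 0]}, {"slide": [-12.2, 29, 0], "rotation": [0, 0, 0]}, {"slide": [0, 34, 0], "rotation": [0, 0, 0]}, {"slide": [0, 34, 0], "rotation": [0, 0, 0]}, {"slide": [0, 34, 0], "rotation": [0, 0, 0]}, {"slide": [0, 31, 4], "rotation": [0, 0, 0]}, {"slide": [0, 20, 6], "rotation": [0, 0, 0]}, {"slide": [0, 0.1, 6], "rotation": [0, 0, 0]}, {"slide": [0, 0, 4], "rotation": [0, 0, 0]}, {"slide": [0, 0, 0], "rotation": [0, 0, 0]}, {"slide": [0, 0, 0], "rotation": [0, 0, 0]}, {"slide": [0, 0, 0], "rotation": [0, 0, 0]}]}}

```text
time: 61.93
tool_pos: [0.6338, 0.2355, 0.1494]
tool_rot: [-0.0, -0.115, 0.993, -0.0]
contact_force: [1.0, 0.4, -1.8]
gripper_width: 0.221
```

Run:
```python
from h import *
grab('wrist');d=grab('wrist','w35.png');st()
```

```text
t 62.03 tcp [634.  235.8 149.9] th -166.73 F [ 0.  -0.2 -1.6] gw 0.221
```

View pics/w35.png

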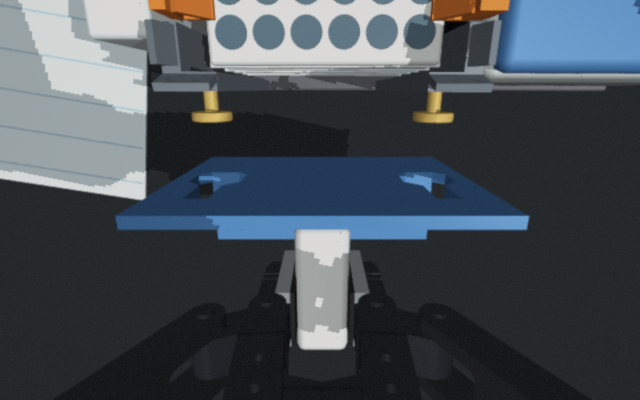

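{"method": "jog_arm", "body": {"increments": [{"slide": [4, 0.9, 0], "rotation": [0, 0, 0]}, {"slide": [6, 0, 0], "rotation": [0, 0, 0]}, {"slide": [6, 0, 0], "rotation": [0, 0, 0]}, {"slide": [6, 0, 0], "rotation": [0, 0, 0]}, {"slide": [5, 0, 0], "rotation": [0, 0, 0]}, {"slide": [4, 0, 0], "rotation": [0, 0, 0]}, {"slide": [4, 0, 0], "rotation": [0, 0, 0]}, {"slide": [3, 0, 0], "rotation": [0, 0, 0]}, {"slide": [1.5, 0, 0], "rotation": [0, 0, 0]}, {"slide": [0, 0, 0], "rotation": [0, 0, 0]}, {"slide": [0, 0, 0], "rotation": [0, 0, 0]}, {"slide": [0, 0, 0], "rotation": [0, 0, 0]}]}}

```text
time: 63.03
tool_pos: [0.5948, 0.2284, 0.1493]
tool_rot: [-0.0, -0.116, 0.993, 0.0]
contact_force: [-0.0, 0.2, -3.2]
gripper_width: 0.225
```

Run:
```python
from h import *
grab('wrist');d=grab('wrist','w36.png');st()
```

```text
t 63.13 tcp [594.9 228.4 149.3] th -166.65 F [-1.4  0.4 -1.7] gw 0.222
```

View pics/w36.png

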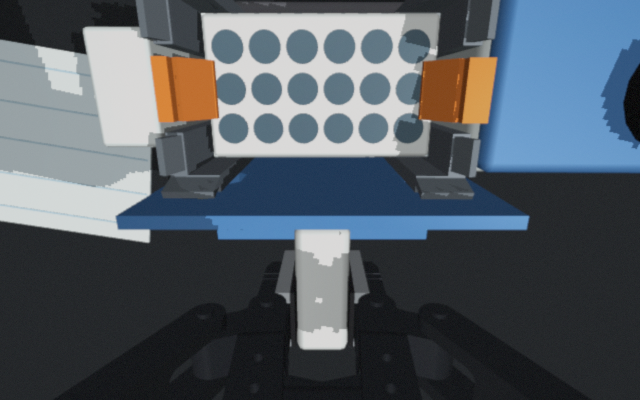

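{"method": "jog_arm", "body": {"increments": [{"slide": [0.3, -0.9, 0], "rotation": [0, 0, 0]}, {"slide": [0, 0, 4], "rotation": [0, 0, 0]}, {"slide": [0, 0, 4], "rotation": [0, 0, 0]}, {"slide": [0, 0, 4], "rotation": [0, 0, 0]}, {"slide": [0, 0, 4], "rotation": [0, 0, 0]}, {"slide": [0, 0, 0], "rotation": [0, 0, 0]}]}}

```text
time: 63.63
tool_pos: [0.5948, 0.2275, 0.1323]
tool_rot: [0.0, -0.116, 0.993, 0.0]
contact_force: [2.5, 1.2, -4.2]
gripper_width: 0.228
```

{"method": "jog_arm", "body": {"increments": [{"slide": [0, 0, 4], "rotation": [0, 0, 0]}, {"slide": [0, 0, 4], "rotation": [0, 0, 0]}, {"slide": [0, 0, 3], "rotation": [0, 0, 0]}, {"slide": [0, 0, 2], "rotation": [0, 0, 0]}, {"slide": [0, 0, 0], "rotation": [0, 0, 0]}, {"slide": [0, 0, 0], "rotation": [0, 0, 0]}]}}

```text
time: 64.13
tool_pos: [0.5948, 0.2275, 0.1204]
tool_rot: [0.0, -0.116, 0.993, 0.0]
contact_force: [1.8, 1.1, -0.7]
gripper_width: 0.222
```

Run:
```python
from h import *
grab('wrist');d=grab('wrist','w37.png');st()
```

```text
t 64.23 tcp [594.8 227.5 120.4] th -166.66 F [ 1.   0.4 -1. ] gw 0.221
```

View pics/w37.png

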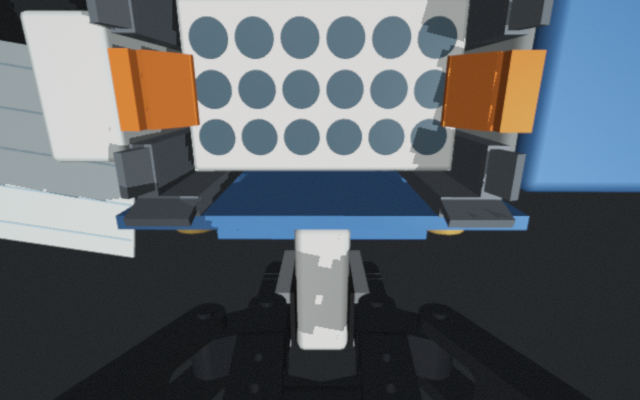

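{"method": "jog_arm", "body": {"increments": [{"slide": [0, 0, 1], "rotation": [0, 0, 0]}, {"slide": [0, 0, 0.8], "rotation": [0, 0, 0]}, {"slide": [0, 0, 0], "rotation": [0, 0, 0]}, {"slide": [0, 0, 0], "rotation": [0, 0, 0]}]}}

```text
time: 64.57
tool_pos: [0.5949, 0.2276, 0.1202]
tool_rot: [0.0, -0.116, 0.993, 0.0]
contact_force: [-2.5, -0.6, 5.2]
gripper_width: 0.226
```

{"method": "jog_arm", "body": {"fingers": 1, "increments": [{"slide": [0, 0, 0], "rotation": [0, 0, 0]}, {"slide": [0, 0, 0], "rotation": [0, 0, 0]}, {"slide": [0, 0, 0], "rotation": [0, 0, 0]}, {"slide": [0, 0, 0], "rotation": [0, 0, 0]}, {"slide": [0, 0, 0], "rotation": [0, 0, 0]}, {"slide": [0, 0, -5], "rotation": [0, 0, 0]}, {"slide": [0, 0, -10], "rotation": [0, 0, 0]}, {"slide": [0, 0, -20], "rotation": [0, 0, 0]}, {"slide": [0, 0, -30], "rotation": [0, 0, 0]}, {"slide": [0, 0, -30], "rotation": [0, 0, 0]}, {"slide": [0, 0, -30], "rotation": [0, 0, 0]}, {"slide": [8, 0, -30], "rotation": [0, 0, 0]}, {"slide": [20, 0, -30], "rotation": [0, 0, 0]}, {"slide": [15, 0, -20], "rotation": [0, 0, 0]}, {"slide": [0, 0, 0], "rotation": [0, 0, 0]}, {"slide": [0, 0, 0], "rotation": [0, 0, 0]}, {"slide": [0, 0, 0], "rotation": [0, 0, 0]}]}}

```text
time: 65.98
tool_pos: [0.5528, 0.2175, 0.3231]
tool_rot: [-0.0, -0.116, 0.993, -0.0]
contact_force: [0.3, 0.2, -0.4]
gripper_width: 0.999
```

Run:
```python
from h import *
grab('wrist');d=grab('wrist','w38.png');st()
for r in place_of('ready_top','wrist')[:3]: print(r['uv'],r['score'],(atz(d,r['uv'],.168)*1000).round(1))
for r in silhouettes('ready','wrist')[:2]:
    m,c,a,b,an=rect(d,r['mask'],.168); print(r['score'],np.round(r['bbox']),m.round(1),c.round(1),a,b)
f=d['frame'].astype(int); g=((f[...,1]>f[...,0]+40)&(f[...,1]>f[...,2]+40)).astype(np.uint8)
n,l,s,c=cv2.connectedComponentsWithStats(g)
for i in range(1,n):
    if s[i,4]>200: print('green',s[i],c[i],(atz(d,c[i],.168)*1000).round(1))
```

```text
t 66.08 tcp [552.5 217.4 321.3] th -166.66 F [-0.6 -0.4 -0. ] gw 0.998
[492.1, 148.0] 0.7 [490.7 349.9 168. ]
[322.0, 136.3] 0.15 [514.4 208.1 168. ]
0.96 [468. 125. 508. 164.] [488.8 344.1] [488.8 344.1] 32.508148193359375 29.889623641967773
green [472 128  35  35 951] [489.02313354 145.38906414] [489.2 346.5 168. ]
```

View pics/w38.png

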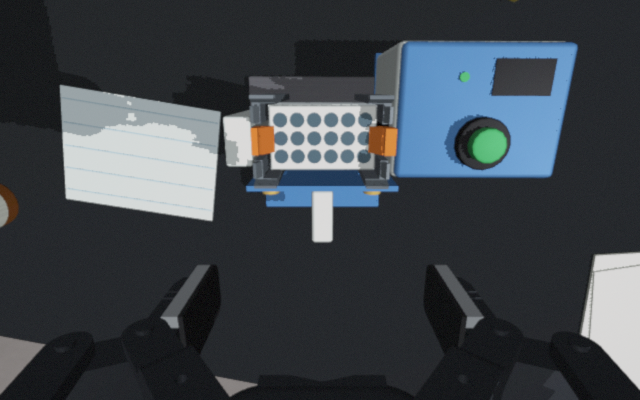

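{"method": "jog_arm", "body": {"fingers": 0, "increments": [{"slide": [4, 17, 0], "rotation": [0, 0, 0]}, {"slide": [8, 35, 0], "rotation": [0, 0, 0]}, {"slide": [8, 35, 0], "rotation": [0, 0, 0]}, {"slide": [8, 35, 0], "rotation": [0, 0, 0]}, {"slide": [4.3, 17.7, 0], "rotation": [0, 0, 0]}, {"slide": [0, 0, 0], "rotation": [0, 0, 0]}, {"slide": [0, 0, 20], "rotation": [0, 0, 0]}, {"slide": [0, 0, 20], "rotation": [0, 0, 0]}, {"slide": [0, 0, 20], "rotation": [0, 0, 0]}, {"slide": [0, 0, 20], "rotation": [0, 0, 0]}, {"slide": [0, 0, 20], "rotation": [0, 0, 0]}, {"slide": [0, 0, 20], "rotation": [0, 0, 0]}, {"slide": [0, 0, 10], "rotation": [0, 0, 0]}, {"slide": [0, 0, 0], "rotation": [0, 0, 0]}, {"slide": [0, 0, 0], "rotation": [0, 0, 0]}, {"slide": [0, 0, 0], "rotation": [0, 0, 0]}]}}

```text
time: 67.52
tool_pos: [0.4901, 0.3461, 0.1949]
tool_rot: [0.001, -0.116, 0.993, 0.0]
contact_force: [0.4, 0.7, 0.7]
gripper_width: -0.005
```

Run:
```python
from h import *
grab('wrist');d=grab('wrist','w39.png');s=st()
print(proj(d,s['tool_pos']))
f=d['frame'].astype(int); g=((f[...,1]>f[...,0]+40)&(f[...,1]>f[...,2]+40)).astype(np.uint8)
n,l,s,c=cv2.connectedComponentsWithStats(g)
for i in range(1,n):
    if s[i,4]>200: print('green',s[i],c[i],(atz(d,c[i],.168)*1000).round(1))
```

```text
t 67.62 tcp [490.2 346.4 195.5] th -166.66 F [-0.6  0.2 -0. ] gw -0.002
[323.18318799 266.73868962]
green [ 293  212   57   50 1957] [321.25140521 234.73735309] [486.6 344.7 168. ]
```

View pics/w39.png

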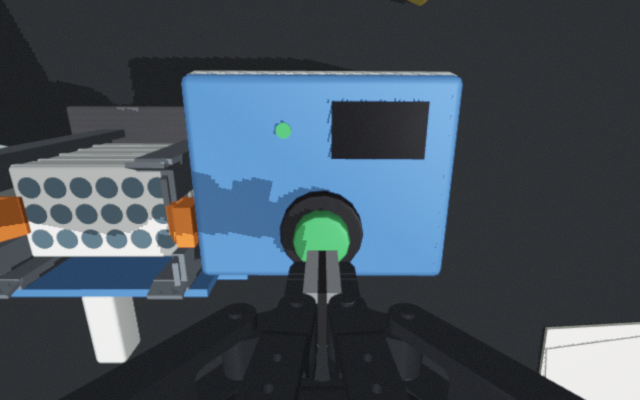

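{"method": "jog_arm", "body": {"increments": [{"slide": [1, -0.5, 8], "rotation": [0, 0, 0]}, {"slide": [0, 0, 8], "rotation": [0, 0, 0]}, {"slide": [0, 0, 6], "rotation": [0, 0, 0]}, {"slide": [0, 0, 3], "rotation": [0, 0, 0]}, {"slide": [0, 0, 3], "rotation": [0, 0, 0]}, {"slide": [0, 0, 3], "rotation": [0, 0, 0]}, {"slide": [0, 0, 2], "rotation": [0, 0, 0]}, {"slide": [0, 0, 0], "rotation": [0, 0, 0]}, {"slide": [0, 0, 0], "rotation": [0, 0, 0]}]}}

```text
time: 68.37
tool_pos: [0.4883, 0.3454, 0.1657]
tool_rot: [-0.0, -0.116, 0.993, -0.0]
contact_force: [-10.6, -6.4, 21.4]
gripper_width: 0.0
```

Run:
```python
from h import *
d=grab('wrist','w40.png');st()
```

```text
t 68.42 tcp [488.3 345.4 165.7] th -166.63 F [-10.1  -6.4  21.5] gw -0.005
```

View pics/w40.png

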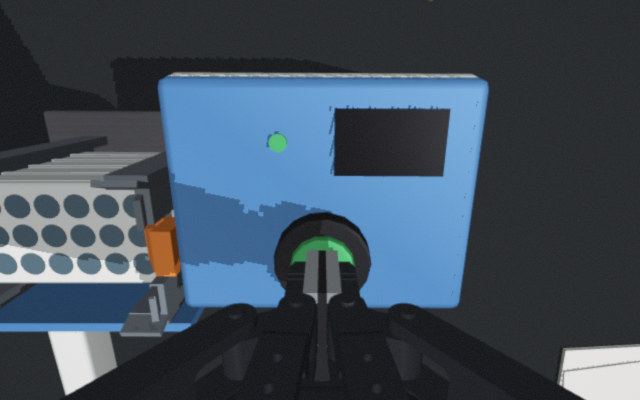

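Run:
```python
from h import *
d=grab('wrist');s=state()
a=np.radians(yaw(s['tool_rot']));x=np.array([np.cos(a),np.sin(a),0]);y=np.array([np.sin(a),-np.cos(a),0])
f=d['frame'].astype(int); g=((f[...,1]>f[...,0]+40)&(f[...,1]>f[...,2]+40)).astype(np.uint8)
n,l,st_,c=cv2.connectedComponentsWithStats(g)
for i in range(1,n):
    if st_[i,4]>50: print(st_[i],c[i])
for z in (.168,.165,.162):
    C=np.array([.4886,.3457,z]); print(z,proj(d,C+.015*x),proj(d,C-.015*y),proj(d,C+.015*y), proj(d,C))
print(s['time'])
```

```text
[269 134  18  18 238] [277.25630252 142.40336134]
[292 238  62  27 779] [323.42875481 249.02695764]
0.168 [323.71685817 238.79183283] [289.92675393 269.77866585] [357.29034341 269.85472938] [323.61111853 269.81670051]
0.165 [323.67822407 236.04134274] [290.49422507 266.55087113] [356.65175607 266.62605663] [323.57546924 266.5884667 ]
0.162 [323.64098784 233.39037134] [291.04173238 263.4366314 ] [356.03563115 263.51095304] [323.541074   263.47379496]
68.4667
```

Run:
```python
from h import *
d=grab('wrist');s=state()
# rebuild w39 camera: same orientation, tcp shift
p39=np.array([.4902,.3464,.1955]);p40=np.array(s['tool_pos']);t39=np.array(d['t'])-np.array(d['R'])@(p39-p40)
d39=dict(d);d39['t']=t39
A=atz(d39,(321.3,212),.168); print('far edge from w39',A)
for z in (.168,.166,.164,.162): print(z,proj(d,[A[0],A[1],z]))
B=atz(d39,(283,131),.150)
print('LED check', proj(d,[*B[:2],.150]),'vs (277.3,142.4)')
```

```text
far edge from w39 [0.47435916 0.34180008 0.168     ]
0.168 [322.55583489 239.30976702]
0.166 [322.54422885 237.45909098]
0.164 [322.53290603 235.6535793 ]
0.162 [322.52185622 233.89159862]
LED check [277.49166356 143.15354017] vs (277.3,142.4)
```

Run:
```python
import cv2,numpy as np
a=cv2.imread('pics/w39.png')[180:290,260:380];b=cv2.imread('pics/w40.png')[205:315,260:380]
cv2.imwrite('pics/z1.png',cv2.resize(np.hstack([a,b]),None,fx=3.3,fy=3.3,interpolation=cv2.INTER_CUBIC))
```

```text
(no output)
```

View pics/z1.png

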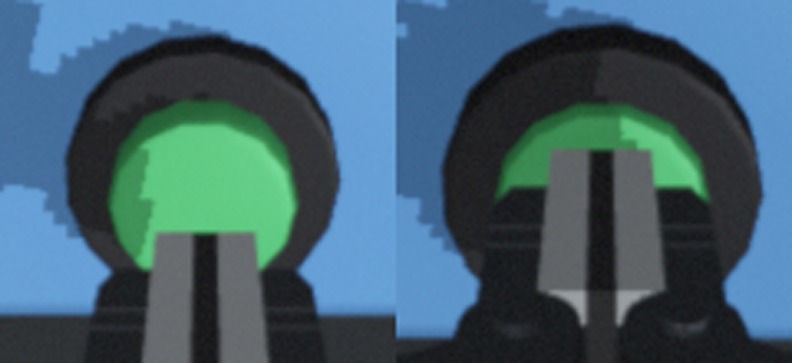

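Run:
```python
from h import *
d=grab('wrist');s=state()
a=np.radians(yaw(s['tool_rot']));x=np.array([np.cos(a),np.sin(a),0])
p=np.array(s['tool_pos'])
for k in (0,.005,.011):
  for dz in (0,-.004): print(k,dz,proj(d,p+k*x+np.array([0,0,dz])))
b=np.array([atz(d,q,.156)*1000 for q in [(275,262),(370,262),(322,213)]]);print(b.round(1))
print(proj(d,[.4886,.3457,.162]))
```

```text
0 0 [323.01949607 266.6866783 ]
0 -0.004 [322.98655349 262.5337376 ]
0.005 0 [323.04811432 256.64543958]
0.005 -0.004 [323.01418726 252.69125432]
0.011 0 [323.08318699 244.33955072]
0.011 -0.004 [323.04803653 240.63495967]
[[496.3 323.6 156. ]
 [485.7 368.  156. ]
 [466.8 339.8 156. ]]
[323.54168354 263.47426925]
```

{"method": "jog_arm", "body": {"increments": [{"slide": [0, 0, 1.2], "rotation": [0, 0, 0]}, {"slide": [0, 0, 0], "rotation": [0, 0, 0]}, {"slide": [0, 0, 0], "rotation": [0, 0, 0]}]}}

```text
time: 68.82
tool_pos: [0.4883, 0.3454, 0.1656]
tool_rot: [-0.0, -0.116, 0.993, -0.0]
contact_force: [-13.0, -7.0, 25.8]
gripper_width: 0.005
```

{"method": "jog_arm", "body": {"increments": [{"slide": [0, 0, -4.5], "rotation": [0, 0, 0]}, {"slide": [0, 0, 0], "rotation": [0, 0, 0]}, {"slide": [0, 0, 0], "rotation": [0, 0, 0]}]}}

```text
time: 69.07
tool_pos: [0.4888, 0.3456, 0.166]
tool_rot: [0.001, -0.116, 0.993, 0.0]
contact_force: [-2.5, -0.4, 8.7]
gripper_width: -0.002
```

{"method": "jog_arm", "body": {"increments": [{"slide": [0, 0, -2.5], "rotation": [0, 0, 0]}, {"slide": [0, 0, 0], "rotation": [0, 0, 0]}, {"slide": [0, 0, 0], "rotation": [0, 0, 0]}]}}

```text
time: 69.32
tool_pos: [0.4887, 0.3456, 0.1669]
tool_rot: [0.001, -0.116, 0.993, 0.0]
contact_force: [-0.1, -0.0, 3.5]
gripper_width: 0.0
```

{"method": "jog_arm", "body": {"increments": [{"slide": [0, 0, -2.5], "rotation": [0, 0, 0]}, {"slide": [0, 0, 0], "rotation": [0, 0, 0]}, {"slide": [0, 0, 0], "rotation": [0, 0, 0]}]}}

```text
time: 69.57
tool_pos: [0.4887, 0.3455, 0.1689]
tool_rot: [0.001, -0.116, 0.993, 0.0]
contact_force: [1.4, 2.0, 4.9]
gripper_width: -0.004
```

{"method": "jog_arm", "body": {"increments": [{"slide": [0, 0, -2.5], "rotation": [0, 0, 0]}, {"slide": [0, 0, 0], "rotation": [0, 0, 0]}, {"slide": [0, 0, -10], "rotation": [0, 0, 0]}, {"slide": [0, 0, -30], "rotation": [0, 0, 0]}, {"slide": [0, 0, -30], "rotation": [0, 0, 0]}, {"slide": [0, 0, -30], "rotation": [0, 0, 0]}, {"slide": [-5, -20, -20], "rotation": [0, 0, 0]}, {"slide": [-8, -35, -10], "rotation": [0, 0, 0]}, {"slide": [-8, -35, 0], "rotation": [0, 0, 0]}, {"slide": [-8, -25, 0], "rotation": [0, 0, 0]}, {"slide": [0, 0, 0], "rotation": [0, 0, 0]}, {"slide": [0, 0, 0], "rotation": [0, 0, 0]}, {"slide": [0, 0, 0], "rotation": [0, 0, 0]}]}}

```text
time: 70.65
tool_pos: [0.5424, 0.2403, 0.3007]
tool_rot: [-0.001, -0.116, 0.993, 0.0]
contact_force: [0.0, -0.1, -1.0]
gripper_width: 0.0
```

Run:
```python
from h import *
grab('wrist');d=grab('wrist','w41.png');S=grab('scene','scene2.png');st()
cv2.imwrite('pics/sz.png',cv2.resize(S['frame'][115:225,330:450],None,fx=5,fy=5,interpolation=cv2.INTER_CUBIC))
cv2.imwrite('pics/w41z.png',cv2.resize(d['frame'][60:250,200:400],None,fx=4,fy=3,interpolation=cv2.INTER_CUBIC))
```

```text
t 70.8 tcp [542.4 241.1 301. ] th -166.57 F [-0.5  0.1  1.4] gw -0.001
```

View pics/w41.png

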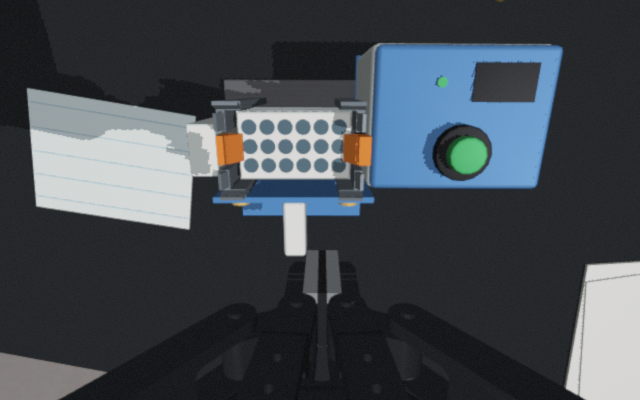

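View pics/w41z.png

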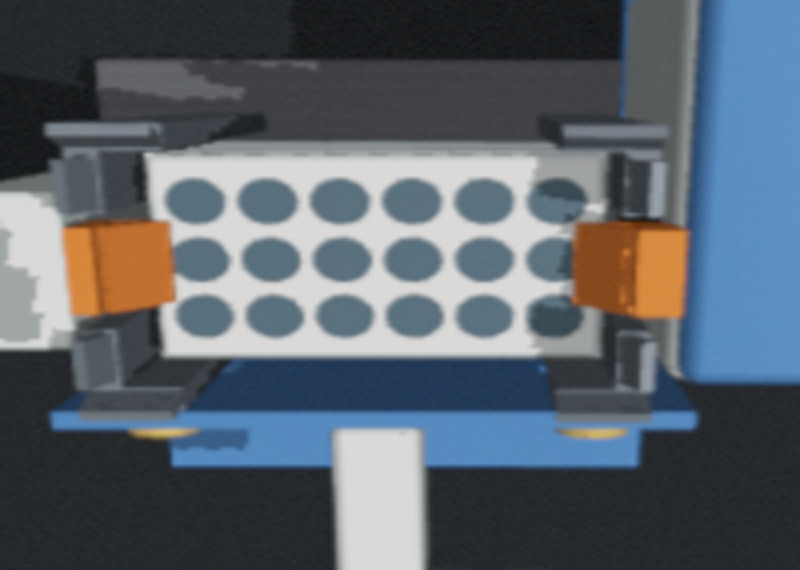

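View pics/sz.png

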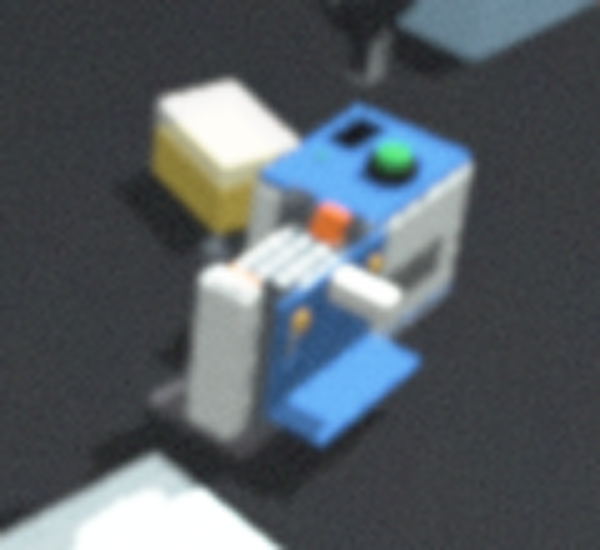

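Run:
```python
from h import *
print(manip.job_done()); st()
```

```text
the job is handed in; nothing more can be done
None
the job is handed in; nothing more can be done
```

The job is finished and handed in at about 71 s of the 210 s allowed. I did the steps in the order asked:

- **Guard off:** I unhooked it and stood it upright on the mat.
- **Trays:** All five white trays are in the stack. I pressed each one down, and pictures after each press showed both orange catches out over it.
- **Guard back on:** It hangs on both studs with the handle outwards.
- **Ready button:** I pushed it in to its stop and let go.

**Last checks**
- The final wrist and scene pictures show the top tray under both catches and the guard with both stud heads in front of the panel. The button is out again and the gripper is clear of everything.
- The guard came to rest within about 0.5 mm of its original hung height, and pushing down met about 5 N, so it is fully down.
- An overhead picture after the last tray showed no white tray left on the bench. The bottle, tip box, tube rack and the pink and red look-alikes were never touched. I didn't measure their positions again at the end.

**One disagreement:** The button reached its stop with the fingertips at about 165.7 mm, not the 162 mm I expected from the given 168 mm height. There it took 26 N and hardly moved. On the way back it still pushed at 168.9 mm, so its top must stand a few millimetres higher than "about 168". I took it as fully in.

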